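Right the glued pepper mill and ratchet the bench clamp onto it

TASK

The pepper mill with the freshly glued body has fallen over: stand it upright on the clamp's wooden board between the two jaws, set it down gently and let go of it. Then pump the clamp's squeeze grip, pinching its two wings together and letting them open again, until the jaws hold the mill and the gauge tongue behind the moving jaw shows green but no red, and finish while still squeezing the grip in that state. Move the jaw only with the grip, never let the gauge go into the red, and leave the other things where they are.

Things in the scene. Friction and masses are not known exactly. Their poses are not given: they have to be found in the camera images.
- pepper_mill: turned wooden pepper mill, round, 140 mm tall, 0.18 kg (varies by a quarter), starts lying. Origin at the centre of its foot, z axis from foot to knob. For grasping, the body is a smooth cone, 58 mm across at the foot, about 50 mm at 100 mm up; the head, 102 to 129 mm up, is 50 mm across at most; small knob on top. Centre of mass about 58 mm above the foot.
- clamp: one-hand bar clamp on a wooden board 110 (x) by 320 (y) by 12 mm, fixed. Origin at worktop height; board from y = -150 to +170 mm. Jaws close along y: fixed jaw at -y (rubber face at y = -126 mm), moving jaw, then squeeze grip at +y on a housing (y 58 to 142 mm, 58 mm tall). Jaws 56 mm wide, tops at 72 and 76 mm, rubber 18 to 68 mm high. Toothed bar to y = 200 mm, below 45 mm.
- jaw_head: the moving jaw's block with its sprung pad; axes as the clamp's, origin = the clamp's origin shifted by the jaw's travel toward -y. Not to be pushed by hand.
- jaw (a joint): travel of the moving jaw toward the fixed jaw, 0 to 0.078 m; starts anywhere from 0 to 0.018. The gap between the two rubber faces is 112 mm minus this value (plus the pad's give). A drag brake of 5 N holds it where it is left.
- pad (a joint): how far the sprung rubber pad is pressed back into the moving jaw, 0 to 0.021 m; spring 1.5 N per mm. A flat tongue 32 mm wide on the pad sticks out behind the moving jaw (toward the grip) by this much, at 66 mm height: first a 4 mm white end, then green; above 0.0155 red shows.
- ratchet (a joint): stroke of the pawl carriage: 0 = grip open, 0.018 = grip fully squeezed; each wing moves half of it; springs back with 3 to 4 N when let go. Squeezing takes the toothed bar (6 mm pitch, up to 6 mm of stroke is lost) and so the jaw; opening clicks back over the teeth and the jaw stays. A full pump moves the jaw 10 to 18 mm.
- wing_out: outer wing of the squeeze grip (the +y one, grey ribbed upright plate 36 mm (x) by 10 mm, from 62 to 127 mm above the worktop). Axes as the clamp's; moves toward -y when squeezed, linked to the other wing. Its outer face is at clamp y = 129 mm when open.
- wing_in: inner wing, mirror image of the outer: outer face at clamp y = 71 mm when open, moves toward +y. Over both wings 58 mm open, 40 mm fully squeezed. The drive on the jaw is the mean of both fingers' forces, less spring and brake: about 20 N a finger is enough, a strong squeeze drives the gauge into the red.
- grip (a point): middle of the squeeze grip, halfway between the two wings, 108 mm above the worktop; fixed; axes as the clamp's, so the wings are pinched along y from above.
- bed (a point): the place on the clamp's board for the mill, on its top face (12 mm above the worktop), midway in x, 51 mm from the fixed jaw's face; axes as the clamp's.
- pad_face (a point): centre of the moving jaw's rubber face, 43 mm above the worktop.
- jigger: bystander: brass double jigger, 44 mm across, 91 mm tall, origin under its foot.
- salt_cellar: bystander, stuck to the worktop: round wooden salt box, 84 by 94 mm, 58 mm tall, origin under its middle.
- bottle_stopper: bystander: brass bottle stopper with black rubber cone, 35 mm across, 51 mm tall, origin under its middle.
- pinch_bowl: bystander, stuck to the worktop: small speckled bowl, 70 mm across, 31 mm tall, origin under its middle.

How it is judged (in metres and radians):
On the way, in this order (a step that is already met when the one before it is completed fails the run):
1. the mill stands upright on the board between the jaws, let go and not yet clamped (angle between pepper_mill's own z axis and vertical below 0.08 rad and z of pepper_mill in the frame of bed between -0.006 and 0.006 m and x of pepper_mill in the frame of bed between -0.022 and 0.022 m and contact force between pepper_mill and the fingers below 0.1 N and contact force between pepper_mill and the arm below 0.1 N and y of pepper_mill in the frame of clamp above -0.1 m and y of pepper_mill in the frame of pad_face below -0.026 m and linear speed of pepper_mill below 0.03 m/s and value of joint pad below 0.003 m), for 0.3 s.
2. the grip has been squeezed a first time (value of joint ratchet above 0.012 m), for 0.05 s.
3. the grip has been let open again (value of joint ratchet below 0.004 m), for 0.05 s.
At the end, for the whole second after the job is handed in: Mill upright (0.08 rad) on the board (foot within 6 mm of its top, 22 mm of the jaws' middle line), within 6 mm of the fixed jaw, over 3 N from the moving jaw, pad pressed back 4.5 to 15.5 mm (green, no red), fingers on the grip (over 5 N on a wing, carriage over 1.5 mm) and off the mill, at rest (angle between pepper_mill's own z axis and vertical below 0.08 rad and z of pepper_mill in the frame of bed between -0.006 and 0.006 m and x of pepper_mill in the frame of bed between -0.022 and 0.022 m and contact force between pepper_mill and the fingers below 0.1 N and contact force between pepper_mill and the arm below 0.1 N and value of joint pad between 0.0045 and 0.0155 m and y of pepper_mill in the frame of clamp below -0.091 m and contact force between pepper_mill and jaw_head above 3 N and (contact force between the fingers and wing_out above 5 N or contact force between the fingers and wing_in above 5 N) and value of joint ratchet above 0.0015 m and linear speed of pepper_mill below 0.02 m/s); the arm keeps its last pose, push and grip.
It fails at once if the mill is crushed: the gauge goes into the red (value of joint pad above 0.016 m).
It fails at once if the moving jaw is pushed directly instead of with the grip (contact force between any of the fingers, the arm and jaw_head above 4 N).
It fails at once if the mill is banged down on the board (contact force between pepper_mill and clamp above 70 N).
It fails at once if a loose bystander (jigger, bottle stopper) is moved by over 30 mm (distance of any of jigger, bottle_stopper from where it was at the start of the episode above 0.03 m).
It also fails if it takes over 54 s, if anything falls off the work surface, if the arm or the gripper's body presses on something with over 40 N, if the wrist force passes 120 N, or if a joint passes its speed limit or range.

ROBOT

A 6-joint arm with a two-finger parallel gripper is mounted at the origin on a cart in front of the work surface, level with it; the furniture and walls round the work are solid. World frame = base frame: x ahead of the robot, y to its left, z up, the work surface at z = 0. Lengths are in m, angles in degrees, forces in N, time in s.
With the tool pointing down it reaches from about 0.35 to 0.875 m from the base axis. Payload 4.2 kg.
Tool frame: the origin (TCP) lies at the very end of the fingers, on their centre line; the grasp point (between the pads) lies 19 mm behind it; z points along the fingers, y is the direction in which the jaws open and shut (so a half turn about z gives the same grasp; the last joint's range is limited). The gripper opens to 87 mm and grips with 3 to 60 N. Pads are 19 mm wide; open, the fingers measure 117 mm over their backs; the gripper's body (75 mm by 190 mm) begins 51 mm behind the grasp point.
Start: joints at [87.468, 22.042, 0.453, 0, -68.411, -14.817], TCP at [0.186, 0.597, 0.223] pointing down, gripper open.
Joint ranges: [-179.83, 179.83], [-69.29, 118.12], [-61.27, 80.66], [-181.25, 117.63], [-171.15, -9.14], [-177.46, 177.46]. Speed limits (degrees/s): [159.86, 159.86, 180, 180, 180, 180].

INTERFACE

Orientations are given as a 3x3 rotation matrix whose columns are the frame's x, y, z axes.
In Python, from station import r, imaging gives the robot as it stands. The module is installed in compiled form; this text tells all that it offers.
- The arm moves only by the tool move_arm, never from a script. Its argument "motion" is one flat list of numbers, 7 for each row, row after row: the shift along the tool's x, y, z in units of 40 mm (1.0 is 40 mm), then the turn, a rotation vector about the tool's x, y, z in units of 5 degrees (1.0 is 5 degrees), then the gripper's target within -1 to 1 (shut at 1, half-way at 0, fully open at -1). In form: [dx, dy, dz, wx, wy, wz, gripper, dx, dy, dz, wx, wy, wz, gripper, ...]. A call has 1 to 20 rows; each row is the pose to reach, as a shift and turn from the pose measured when the call began, along the tool's axes at that moment; what a row does not reach only later rows make up. A row lasts 1/12 s, in which the tool goes at most 41.7 mm and 7.16 degrees, less where a joint would pass 70% of its speed; a pose out of reach is approached as far as the arm can. A call with a gripper value outside its range is refused whole. The fingers move at their own pace and stop on an object; the grip force is fixed at half the most. Time passes only in rows, so rows that repeat a pose let the fingers close. It gives the time, the measured TCP pose, the force and the opening at its end, in the units of the state.
- r.sense(): the state, without advancing time (a new reading comes with each control period).
- imaging.capture(name): name is "side" or "top"; returns the picture (420x560x3 uint8, blue, green, red); there is no depth.
- imaging.camera_params(name): a dict with "intrinsics" (3x3 intrinsics, pixels), "world_from_camera" (4x4, takes a point from camera to world coordinates). Camera axes: x right, y down, z forward; pixel columns grow to the right and rows downward; lengths in m; the calibration is good to about 2 mm. A picture is of the moment at which its call begins. camera_params takes no time and is no camera call.
- r.finish_job(): hands the job in, once; it reports no verdict.
The state is a dict: "time_s": time; "joints": joint angles; "joint_velocities": joint speeds; "effort": joint torques, N m; "tcp_pos": TCP position; "ee_rot": TCP orientation; "wrist_force": force on the tool from outside, world axes, zero at the start; "moment": the same for the moment, N m; "gripper_width": opening from 0.0 (shut) to 1.0 (fully open).
Only numpy, scipy, OpenCV 4.12 (cv2) and the standard library are available. Lean on these libraries where they do the work, as an engineer would, in place of code of your own. Each camera call takes 0.05 s, during which the arm holds its last target.

## Working session

There is one attempt and no reset: what is moved stays moved. The work goes in short steps, Python scripts to look and compute and a tool call to move; the robot and the scene stay as the last step left them, time stands still between calls to the robot, and variables do not carry over. Pictures are saved under pics/ and viewed, and the job is handed in when it is done.

Besides the shell and the picture viewer there is one more tool, called after "Emit:" by a JSON object that holds its "fn" and its "kwargs", one argument or row to a line. move_arm: Moves the arm, as the interface text tells. Its arguments: {"type":"object","properties":{"motion":{"type":"array","items":{"type":"number"}}},"required":["motion"]}

```bash
mkdir -p pics
python3 - <<'E'
from station import r, imaging
import cv2, numpy as np
print({k:np.round(v,3).tolist() for k,v in r.sense().items()})
for n in ("top","side"):
    p=imaging.camera_params(n); print(n,np.round(p["intrinsics"],1).tolist(),np.round(p["world_from_camera"],3).tolist())
    cv2.imwrite(f"pics/{n}0.png",imaging.capture(n))
E
```

```text
{'time_s': 0.0, 'joints': [87.469, 22.09, 0.38, -0.029, -68.411, -14.817], 'joint_velocities': [-0.044, 0.106, 0.02, 0.014, -0.017, 0.019], 'effort': [0.0, -39.067, 18.74, 4.22, 0.011, -0.0], 'tcp_pos': [0.186, 0.596, 0.221], 'ee_rot': [[0.954, -0.298, -0.001], [-0.298, -0.954, -0.002], [0.0, 0.002, -1.0]], 'wrist_force': [-0.676, 1.079, 0.35], 'moment': [-0.038, -0.051, 0.015], 'gripper_width': 1.0}
top [[502.7, 0.0, 265.5], [0.0, 502.7, 215.6], [0.0, 0.0, 1.0]] [[-0.018, -0.997, 0.069, 0.442], [-1.0, 0.018, -0.005, -0.043], [0.004, -0.069, -0.998, 1.545], [0.0, 0.0, 0.0, 1.0]]
side [[541.5, 0.0, 277.9], [0.0, 541.5, 210.7], [0.0, 0.0, 1.0]] [[-1.0, -0.022, 0.001, 0.529], [-0.01, 0.415, -0.91, 1.399], [0.02, -0.91, -0.415, 0.749], [0.0, 0.0, 0.0, 1.0]]
```

View pics/top0.png

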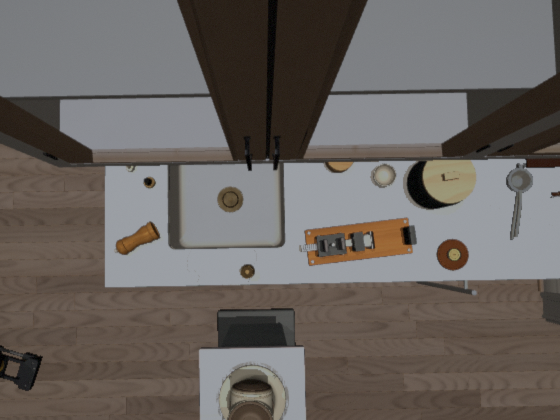

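View pics/side0.png

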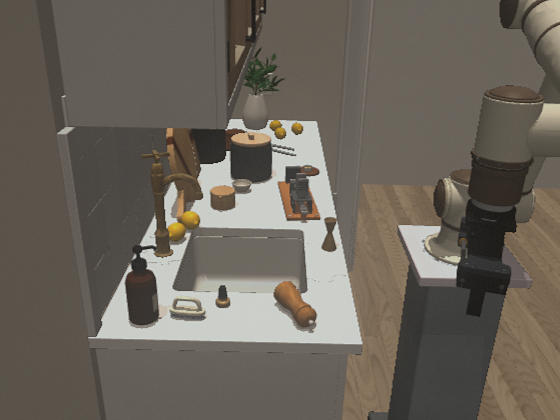

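```bash
cat > h.py <<'E'
import numpy as np, cv2
from station import r, imaging
def ray(n,u,v):
    p=imaging.camera_params(n);K=p["intrinsics"];T=p["world_from_camera"]
    d=T[:3,:3]@np.linalg.solve(K,[u,v,1]);return T[:3,3],d
def at(n,u,v,z):
    o,d=ray(n,u,v);return o+d*(z-o[2])/d[2]
def proj(n,P):
    p=imaging.camera_params(n);K=p["intrinsics"];T=np.linalg.inv(p["world_from_camera"])
    P=np.atleast_2d(P);c=P@T[:3,:3].T+T[:3,3];q=c@K.T;return q[:,:2]/q[:,2:]
def crop(img,u0,v0,u1,v1,s,name):
    cv2.imwrite(name,cv2.resize(img[v0:v1,u0:u1],None,fx=s,fy=s,interpolation=cv2.INTER_CUBIC))
E
python3 - <<'E'
from h import *
t=cv2.imread("pics/top0.png");s=cv2.imread("pics/side0.png")
crop(t,100,200,180,270,8,"pics/a.png");crop(t,290,200,430,280,5,"pics/b.png")
crop(s,260,270,330,330,8,"pics/c.png");crop(s,265,155,335,225,8,"pics/d.png")
E
```

```text
(no output)
```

View pics/a.png

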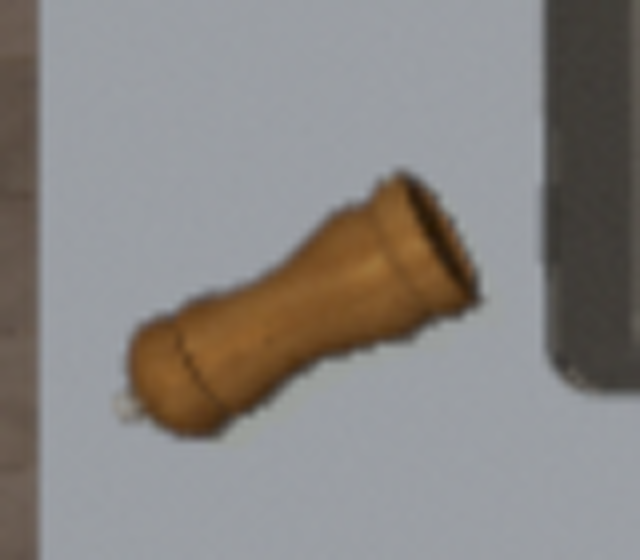

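View pics/b.png

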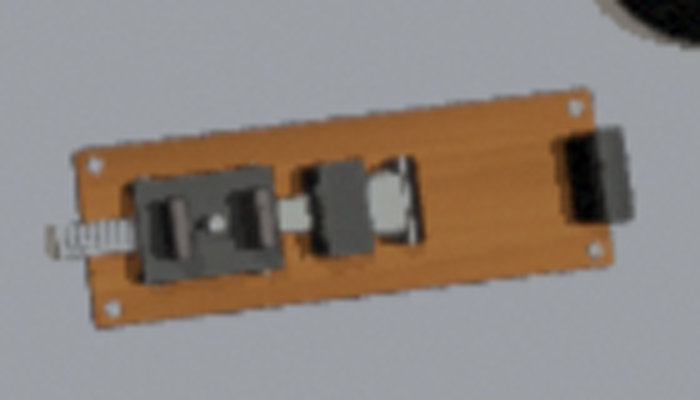

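View pics/c.png

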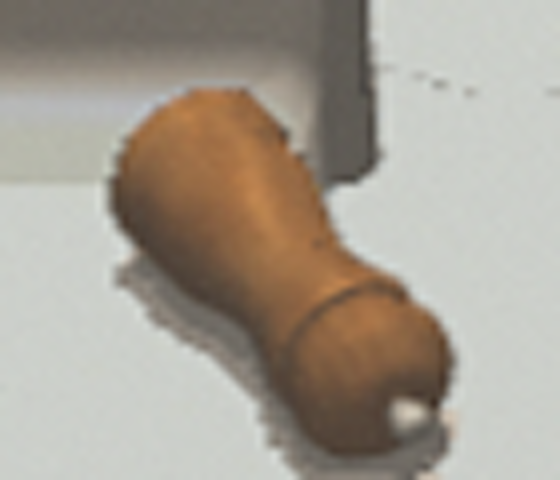

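View pics/d.png

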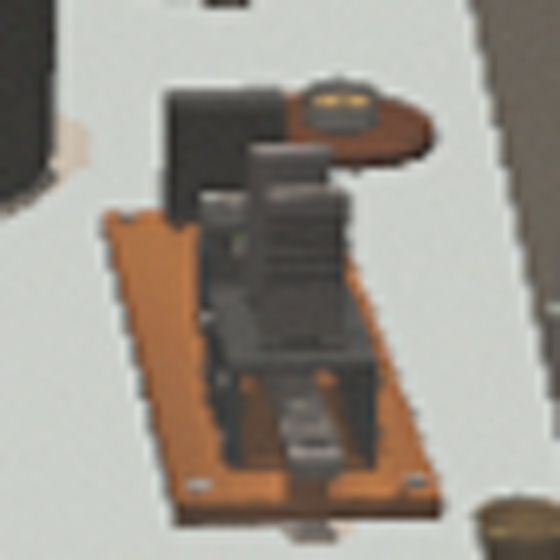

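Run:
```python
from h import *
np.set_printoptions(precision=4,suppress=True)
c=np.array([at("top",u,v,.012) for u,v in [(305.6,230.4),(408,218),(412.4,252.4),(309.4,265.2)]]);print(c)
print([np.linalg.norm(c[i]-c[(i+1)%4]) for i in range(4)])
yax=(c[0]+c[3]-c[1]-c[2])[:2];yax/=np.linalg.norm(yax);xax=np.array([yax[1],-yax[0]]);ctr=c.mean(0)[:2]
org=ctr-.01*yax
print("x",xax,"y",yax,"yaw",np.degrees(np.arctan2(-yax[0],yax[1])),"org",org)
def W(x,y,z): return np.append(org+x*xax+y*yax,z)
t=cv2.imread("pics/top0.png");s=cv2.imread("pics/side0.png")
# markers
pts={'corner':[W(a,b,.012) for a in(-.055,.055) for b in(-.15,.17)],'wingout':[W(a,.129,.127) for a in(-.018,.018)],'wingin':[W(a,.071,.127) for a in(-.018,.018)],'fix':[W(a,-.126,.072) for a in (-.028,.028)]}
for n,im in(("top",t),("side",s)):
    im=cv2.resize(im,None,fx=6,fy=6,interpolation=cv2.INTER_CUBIC)
    for k,v in pts.items():
        for p in v:
            u=proj(n,p)[0]; cv2.circle(im,tuple(int(q) for q in u*6+3),4,(0,255,0),-1)
    b=(295,200,425,275) if n=="top" else (265,155,335,225)
    cv2.imwrite(f"pics/o_{n}.png",im[b[1]*6:b[3]*6,b[0]*6:b[2]*6])
f=[at("top",150,221.3,.029),at("top",160,237.5,.029)];k=at("top",114.8,250.6,.025)
print(f,np.linalg.norm(f[0]-f[1]),k,np.linalg.norm((f[0]+f[1])/2-k))
for n,u,v,z in [("top",247.5,271,.0),("top",149,182,0)]: print(at(n,u,v,z))
```

```text
[[ 0.5014 -0.1731  0.012 ]
 [ 0.5338 -0.4874  0.012 ]
 [ 0.4286 -0.4969  0.012 ]
 [ 0.3954 -0.1822  0.012 ]]
[np.float64(0.3159589759179354), np.float64(0.10559598756099539), np.float64(0.316434354496132), np.float64(0.10631324933015854)]
x [0.9946 0.1037] y [-0.1037  0.9946] yaw 5.951746938182537 org [ 0.4658 -0.3448]
[array([0.5365, 0.2974, 0.029 ]), array([0.4871, 0.2674, 0.029 ])] 0.05779456753639688 [0.4501 0.4044 0.025 ] 0.13673954526221607
[0.3808 0.0065 0.    ]
[0.6601 0.3068 0.    ]
```

View pics/o_top.png

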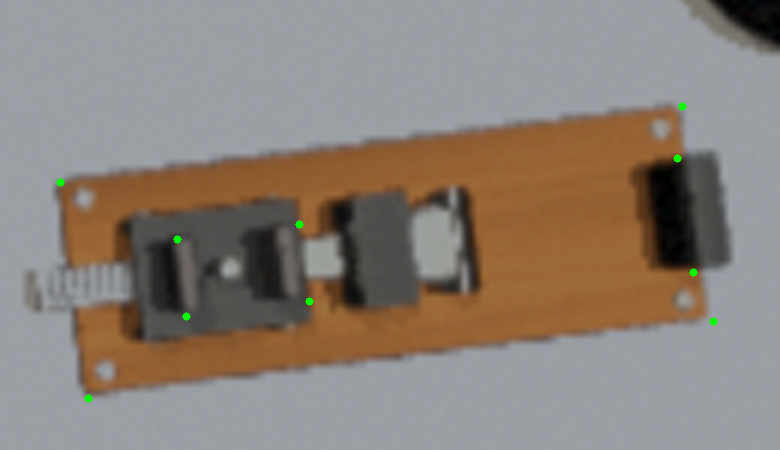

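View pics/o_side.png

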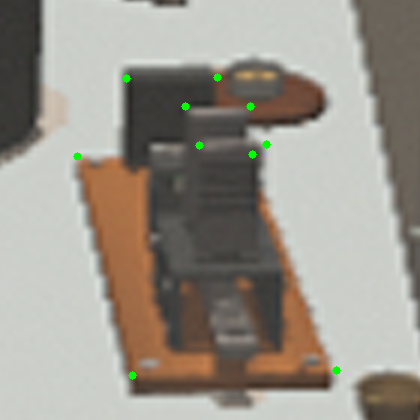

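Emit:
{"fn": "move_arm", "kwargs": {
  "motion": [1, 0.4, -0.3, 0, 0, 0, -1, 2, 0.9, -0.5, 0, 0, 2, -1, 3, 1.4, -0.75, 0, 0, 3, -1, 4, 1.8, -0.75, 0, 0, 4, -1, 5, 2.3, -0.75, 0, 0, 5, -1, 6, 2.75, -0.75, 0, 0, 6, -1, 7, 3.2, -0.75, 0, 0, 7.5, -1, 8, 3.65, -0.75, 0, 0, 9.2, -1, 8, 3.65, -0.75, 0, 0, 9.2, -1, 8, 3.65, -0.75, 0, 0, 9.2, -1]
}}

```text
time_s: 0.93
tcp_pos: [0.4505, 0.358, 0.2513]
ee_rot: [[0.443, -0.897, -0.001], [-0.897, -0.443, -0.003], [0.003, 0.002, -1.0]]
wrist_force: [-1.2, -0.6, 0.5]
gripper_width: 0.999
```

```bash
cat >> h.py <<'E'
import json
def log():
    s=r.sense();open("log.jsonl","a").write(json.dumps({k:np.asarray(v).tolist() for k,v in s.items()})+"\n")
    print("t",round(float(s["time_s"]),2),"q",np.round(s["joints"],2),"p",np.round(s["tcp_pos"],4),"R",np.round(s["ee_rot"],3).tolist(),"F",np.round(s["wrist_force"],1),"M",np.round(s["moment"],2),"g",np.round(s["gripper_width"],3));return s
E
python3 -c "
from h import *
log()"
```

```text
t 0.93 q [ 5.463e+01  1.622e+01 -3.950e+00  7.000e-02 -7.003e+01 -2.838e+01] p [0.4505 0.358  0.2513] R [[0.443, -0.897, -0.001], [-0.897, -0.443, -0.003], [0.003, 0.002, -1.0]] F [-1.2 -0.6  0.5] M [ 0.12 -0.    0.03] g 0.999
```

Emit:
{"fn": "move_arm", "kwargs": {
  "motion": [0, 0, 0, 2, 1.4, 0, -1, 0, 0, 0, 4, 3, 0, -1, 0, 0, 0, 4, 3, 0, -1]
}}

```text
time_s: 1.18
tcp_pos: [0.4508, 0.3591, 0.2521]
ee_rot: [[0.402, -0.84, 0.365], [-0.889, -0.454, -0.067], [0.222, -0.297, -0.929]]
wrist_force: [0.3, -1.4, 0.5]
gripper_width: 0.999
```

```bash
cat > fk.py <<'E'
import numpy as np
from scipy.spatial.transform import Rotation as Ro
def fk(q,p,sg=(1,1)):
    h,L2,a3,L4,d5,d6,o6=p
    e=lambda ax,a:Ro.from_euler(ax,a,degrees=True).as_matrix()
    R=e('z',q[0]);t=np.array([0,0,h])
    R=R@e('y',q[1]);t=t+R@[0,0,L2]
    R=R@e('y',-q[2]);t=t+R@[L4,0,a3]
    R=R@e('x',sg[0]*q[3]);R=R@e('y',-q[4]);t=t+R@[0,d5,0]
    t=t+R@[d6,0,0]
    R=R@e('x',sg[1]*q[5]+o6)@np.array([[0,0,1],[0,1,0],[-1,0,0]])
    return t,R
E
python3 - <<'E'
from h import *
from fk import *
from scipy.optimize import least_squares
log()
D=[json.loads(l) for l in open("log.jsonl")]
D.append(dict(joints=[87.469, 22.09, 0.38, -0.029, -68.411, -14.817],tcp_pos=[0.186,0.596,0.221],ee_rot=[[0.954,-0.298,-0.001],[-0.298,-0.954,-0.002],[0,0.002,-1]]))
for a in(1,-1):
  for b in(1,-1):
    def f(p):
        o=[]
        for d in D:
            t,R=fk(d["joints"],p,(a,b));o+=list(t-d["tcp_pos"])+list((R-np.array(d["ee_rot"])).ravel()*.2)
        return o+list(np.array([p[2]])*0.01)
    for o6 in(0,90,180,270):
        s=least_squares(f,[.2,.4,0,.4,-.16,.3,o6],x_scale=[.1]*6+[30]);print(a,b,o6,s.cost,np.round(s.x,4))
E
```

```text
t 1.18 q [ 64.52  10.22 -24.31  26.76 -52.71 -54.08] p [0.4508 0.3591 0.2521] R [[0.402, -0.84, 0.365], [-0.889, -0.454, -0.067], [0.222, -0.297, -0.929]] F [ 0.3 -1.4  0.5] M [ 0.02  0.55 -0.09] g 0.999
1 1 0 0.037849557421055315 [ -2.1634   1.3668   0.8514  -0.1879  -0.1536  -0.2783 -37.3458]
1 1 90 0.03784955742104257 [ -2.1634   1.3668   0.8514  -0.1879  -0.1536  -0.2783 -37.3458]
1 1 180 0.037849557421431604 [-2.163400e+00  1.366800e+00  8.514000e-01 -1.879000e-01 -1.536000e-01
 -2.783000e-01  3.226541e+02]
1 1 270 0.0378495574211891 [-2.163400e+00  1.366800e+00  8.514000e-01 -1.879000e-01 -1.536000e-01
 -2.783000e-01  3.226541e+02]
1 -1 0 0.03486205591908369 [  -2.1634    1.3668    0.8514   -0.1879   -0.1536   -0.2783 -100.1586]
1 -1 90 0.03486205591914534 [-2.163400e+00  1.366800e+00  8.514000e-01 -1.879000e-01 -1.536000e-01
 -2.783000e-01  2.598414e+02]
1 -1 180 0.03486205591953869 [-2.163400e+00  1.366800e+00  8.514000e-01 -1.879000e-01 -1.536000e-01
 -2.783000e-01  2.598413e+02]
1 -1 270 0.034862055919093346 [-2.163400e+00  1.366800e+00  8.514000e-01 -1.879000e-01 -1.536000
[... 346 characters left out ...]
-01 -1.597000e-01
  3.067000e-01  3.341434e+02]
-1 1 270 0.037213536369104565 [ 1.582000e-01  5.665000e-01  6.000000e-04  4.210000e-01 -1.597000e-01
  3.067000e-01  3.341432e+02]
-1 -1 0 8.092332935531925e-08 [ 1.58200e-01  5.66500e-01  6.00000e-04  4.21000e-01 -1.59700e-01
  3.06700e-01 -9.00038e+01]
-1 -1 90 8.092337593375702e-08 [ 1.582000e-01  5.665000e-01  6.000000e-04  4.210000e-01 -1.597000e-01
  3.067000e-01  2.699961e+02]
-1 -1 180 8.092332935532032e-08 [ 1.582000e-01  5.665000e-01  6.000000e-04  4.210000e-01 -1.597000e-01
  3.067000e-01  2.699962e+02]
-1 -1 270 8.092332937239926e-08 [ 1.582000e-01  5.665000e-01  6.000000e-04  4.210000e-01 -1.597000e-01
  3.067000e-01  2.699962e+02]
```

```bash
cat > plan.py <<'E'
from fk import *
from scipy.optimize import least_squares
from scipy.spatial.transform import Slerp
P=[.1582,.5665,.0006,.421,-.1597,.3067,-90.]
LO=np.array([-179.83,-69.29,-61.27,-181.25,-171.15,-177.46]);HI=np.array([179.83,118.12,80.66,117.63,-9.14,177.46])
def ik(q,t,R):
    def f(x):
        a,b=fk(x,P,(-1,-1));return np.r_[(a-t)*5,(Ro.from_matrix(b.T@R)).as_rotvec()]
    s=least_squares(f,np.clip(q,LO+.01,HI-.01),bounds=(LO,HI),x_scale=30,max_nfev=60);return s.x,np.sqrt(2*s.cost)
up=np.array([0,0,1.])
k=np.array([-.451,.892,0]);k/=np.linalg.norm(k)
foot=np.array([.513,.2835,.0285])
yaw=np.radians(5.95);cx=np.array([np.cos(yaw),np.sin(yaw),0]);cy=np.array([-np.sin(yaw),np.cos(yaw),0])
org=np.array([.467,-.3436,0])
def grasp(al,flip,hg):
    a=np.radians(al);z=-up*np.cos(a)-k*np.sin(a);y=np.cross(up,k)*(1 if not flip else -1)
    y=y*1.0;x=np.cross(y,z);R=np.c_[x,y,z];return foot+hg*k+.019*z,R
def place(al,flip,hg,az,h0=.012,yb=-.075):
    # az: angle of h from clamp x, ccw
    h=cx*np.cos(np.radians(az))+cy*np.sin(np.radians(az));a=np.radians(al)
    z=h*np.cos(a)-up*np.sin(a)
    # same rel orientation to mill: grasp: down->h, k->up
    y=np.cross(-h,up)*(1 if not flip else -1)  # up->-h, k->up
    x=np.cross(y,z);R=np.c_[x,y,z];return org+cy*yb+up*(h0+hg)+.019*z,R
def path(q,t0,R0,t1,R1,n):
    qs=[q];err=0;s=Slerp([0,1],Ro.from_matrix([R0,R1]))
    for i in range(1,n+1):
        q,e=ik(q,t0+(t1-t0)*i/n,s(i/n).as_matrix());err=max(err,e);qs.append(q)
    return np.array(qs),err
E
cat > run1.py <<'E'
from plan import *
import json
q0=np.array(json.loads(open("log.jsonl").readlines()[-1])["joints"])
t0,R0=fk(q0,P,(-1,-1))
for flip in(0,1):
  for al in(0,20,35):
    hg=.078
    tg,Rg=grasp(al,flip,hg)
    A,ea=path(q0,t0,R0,tg+up*.12,Rg,12);B,eb=path(A[-1],tg+up*.12,Rg,tg,Rg,4)
    print("flip",flip,"al",al,"grasp err",round(ea,3),round(eb,3),np.round(B[-1]),)
    for az in(-60,-30,0,30,60):
        tp,Rp=place(al,flip,hg,az)
        mid=np.array([.42,.1,.3])
        # rotation in place above mill, then travel
        C,ec=path(A[-1],tg+up*.12,Rg,mid,Rp,12);D,ed=path(C[-1],mid,Rp,tp+up*.12,Rp,10);E,ee=path(D[-1],tp+up*.12,Rp,tp,Rp,4)
        st=max(np.abs(np.diff(X,axis=0)).max() for X in(C,D,E))
        print("   az",az,"err",np.round([ec,ed,ee],3),"q",np.round(E[-1]),"maxstep",round(st))
E
python3 run1.py
```

```text
flip 0 al 0 grasp err 0.0 0.0 [ 52.  32. -18.  -0. -40. -25.]
   az -60 err [1.079 1.052 1.1  ] q [ -35.   18.  -42.   77.   -9. -177.] maxstep 54
   az -30 err [0.875 0.987 1.151] q [ -36.   17.  -43.   92.   -9. -177.] maxstep 53
   az 0 err [0.072 0.022 0.   ] q [ -71.   48.  -13. -102.  -84.   62.] maxstep 35
   az 30 err [0. 0. 0.] q [-66.  53.   7. -82. -98.  46.] maxstep 14
   az 60 err [0. 0. 0.] q [ -58.   60.   28.  -70. -118.   37.] maxstep 10
flip 0 al 20 grasp err 0.0 0.0 [ 59.  35. -23.  24. -45. -51.]
   az -60 err [0.865 0.824 0.778] q [ -34.   19.  -42.   73.   -9. -177.] maxstep 23
   az -30 err [0.624 0.579 0.   ] q [ -68.   34.  -32. -127.  -54.   70.] maxstep 225
   az 0 err [0.418 0.428 0.   ] q [-65.  37. -13. -90. -63.  46.] maxstep 169
   az 30 err [0. 0. 0.] q [-61.  44.   5. -70. -83.  38.] maxstep 22
   az 60 err [0. 0. 0.] q [ -55.   52.   24.  -57. -105.   38.] maxstep 11
flip 0 al 35 grasp err 0.0 0.0 [ 63.  39. -24.  35. -55. -63.]
   az -60 err [0.691 0.64  0.535] q [ -33.   21.  -42.   71.   -9. -177.] maxstep 16
   az -30 err [0.429 0.377 0.   ] q [
[... 1046 characters left out ...]
  -13.  -90.  -63. -134.] maxstep 128
   az 30 err [0.536 0.    0.   ] q [ -61.   44.    5.  -70.  -83. -142.] maxstep 13
   az 60 err [0.502 0.    0.   ] q [ -55.   52.   24.  -57. -105. -142.] maxstep 10
flip 1 al 35 grasp err 0.734 0.743 [  49.   35.  -12.    0.  -49. -177.]
   az -60 err [1.019 0.534 0.   ] q [ -57.   27.  -46. -176.  -38.  -91.] maxstep 133
   az -30 err [0.891 0.162 0.005] q [ -57.   25.  -23. -106.  -28. -142.] maxstep 130
   az 0 err [0.79  0.387 0.   ] q [ -57.   30.  -11.  -76.  -49. -153.] maxstep 122
   az 30 err [0.732 0.118 0.   ] q [ -55.   38.    4.  -59.  -72. -150.] maxstep 8
   az 60 err [0.693 0.    0.   ] q [ -51.   46.   19.  -47.  -94. -143.] maxstep 8
```

```bash
cat > run2.py <<'E'
from plan import *
import json
q0=np.array(json.loads(open("log.jsonl").readlines()[-1])["joints"])
t0,R0=fk(q0,P,(-1,-1))
hg=.085
for al in (25,30):
    tg,Rg=grasp(al,0,hg)
    A,ea=path(q0,t0,R0,tg+up*.12,Rg,12);B,eb=path(A[-1],tg+up*.12,Rg,tg,Rg,4)
    print("al",al,"grasp err",round(ea,3),round(eb,3),np.round(B[-1]),np.round(A[-1]),tg,Rg.tolist())
    for az in(0,10,20,30):
      for mid in ([.42,.1,.3],[.45,-.1,.3],[.42,.2,.35]):
        tp,Rp=place(al,0,hg,az)
        mid=np.array(mid)
        C,ec=path(A[-1],tg+up*.12,Rg,mid,Rp,12);D,ed=path(C[-1],mid,Rp,tp+up*.12,Rp,10);E,ee=path(D[-1],tp+up*.12,Rp,tp,Rp,4)
        F,ef=path(E[-1],tp,Rp,tp-.15*Rp[:,2],Rp,6)
        y=cy;ok=[]
        for sg in(1,-1):
            Rd=np.c_[np.cross(sg*cy,-up),sg*cy,-up];tq=org+cy*.1+up*.089
            G,eg=path(F[-1],tp-.15*Rp[:,2],Rp,tq+up*.12,Rd,14);ok.append((round(eg,3),round(np.abs(np.diff(G,axis=0)).max()),np.round(G[-1]).tolist()))
        st=[np.abs(np.diff(X,axis=0)).max() for X in(C,D,E,F)]
        print("   az",az,mid,"err",np.round([ec,ed,ee,ef],3),"q",np.round(E[-1]),"maxstep",np.round(st),ok)
E
python3 run2.py
```

```text
al 25 grasp err 0.0 0.0 [ 61.  36. -23.  28. -49. -56.] [ 62.  28. -16.  23. -63. -49.] [0.47827018 0.35218959 0.01128015] [[0.4089360342582116, -0.8924173026562995, 0.19069000447013895], [-0.808804750683647, -0.4512109904685998, -0.377151849195929], [0.4226182617406995, 0.0, -0.9063077870366499]]
   az 0 [0.42 0.1  0.3 ] err [0.34  0.349 0.    0.   ] q [-63.  34. -12. -86. -58.  40.] maxstep [ 33. 149.   5.   2.] [(np.float64(0.0), 11, [-10.0, 12.0, -16.0, -0.0, -62.0, -74.0]), (np.float64(0.0), 7, [-10.0, 12.0, -16.0, -0.0, -62.0, 106.0])]
   az 0 [ 0.45 -0.1   0.3 ] err [0.104 0.    0.    0.   ] q [-63.  34. -12. -86. -58.  40.] maxstep [37. 39.  5.  2.] [(np.float64(0.0), 11, [-10.0, 12.0, -16.0, -0.0, -62.0, -74.0]), (np.float64(0.0), 7, [-10.0, 12.0, -16.0, -0.0, -62.0, 106.0])]
   az 0 [0.42 0.2  0.35] err [0.336 0.309 0.    0.   ] q [-63.  34. -12. -86. -58.  40.] maxstep [ 24. 135.   5.   2.] [(np.float64(0.0), 11, [-10.0, 12.0, -16.0, -0.0, -62.0, -74.0]), (np.float64(0.0), 7, [-10.0, 12.0, -16.0, -0.0, -62.0, 106.0])]
   az 10 [0.42 0.1  0.3 ] err [0.321 0.112 0.    0.   ]
[... 4659 characters left out ...]
 err [0.024 0.211 0.    0.   ] q [-58.  39.   4. -63. -76.  32.] maxstep [20. 71.  3.  2.] [(np.float64(0.0), 10, [-10.0, 12.0, -16.0, 0.0, -62.0, -74.0]), (np.float64(0.0), 7, [-10.0, 12.0, -16.0, -0.0, -62.0, 106.0])]
   az 30 [ 0.45 -0.1   0.3 ] err [0. 0. 0. 0.] q [-58.  39.   4. -63. -76.  32.] maxstep [15.  4.  3.  2.] [(np.float64(0.0), 10, [-10.0, 12.0, -16.0, 0.0, -62.0, -74.0]), (np.float64(0.0), 7, [-10.0, 12.0, -16.0, -0.0, -62.0, 106.0])]
   az 30 [0.42 0.2  0.35] err [0.141 0.044 0.    0.   ] q [-58.  39.   4. -63. -76.  32.] maxstep [45. 50.  3.  2.] [(np.float64(0.0), 10, [-10.0, 12.0, -16.0, 0.0, -62.0, -74.0]), (np.float64(0.0), 7, [-10.0, 12.0, -16.0, -0.0, -62.0, 106.0])]
```

```bash
cat >> plan.py <<'E'
def rel(s,t,R):
    R0=np.array(s["ee_rot"]);U,_,V=np.linalg.svd(R0);R0=U@V
    d=R0.T@(np.array(t)-s["tcp_pos"])/.04;w=np.degrees(Ro.from_matrix(R0.T@R).as_rotvec())/5
    return np.round(np.r_[d,w],2).tolist()
E
python3 - <<'E'
from h import *; from plan import *
s=r.sense();t,R=grasp(30,0,.085);print(rel(s,t+up*.12,R),t)
im=cv2.imread("pics/side0.png");im=cv2.resize(im,None,fx=6,fy=6,interpolation=cv2.INTER_CUBIC)
it=cv2.resize(cv2.imread("pics/top0.png"),None,fx=6,fy=6,interpolation=cv2.INTER_CUBIC)
w=np.cross(up,k)
for a,rr in[(0,.029),(.1,.025),(.115,.025),(.129,.02),(.14,0)]:
  c=foot+k*a-up*.0035*a/.1
  for sg in(-1,1):
    for n,I in(("side",im),("top",it)):
      for off in (w*rr*sg,up*rr*sg):
        u=proj(n,c+off)[0];cv2.circle(I,tuple(int(q) for q in u*6+3),4,(0,255,0) if off[2]==0 else (255,0,0),-1)
cv2.imwrite("pics/e.png",np.hstack([im[270*6:335*6,260*6:325*6],it[205*6:270*6,105*6:170*6]]))
E
```

```text
[-0.2, 0.39, 3.06, -3.34, 3.33, -1.0] [0.47893357 0.35087751 0.01204552]
```

View pics/e.png

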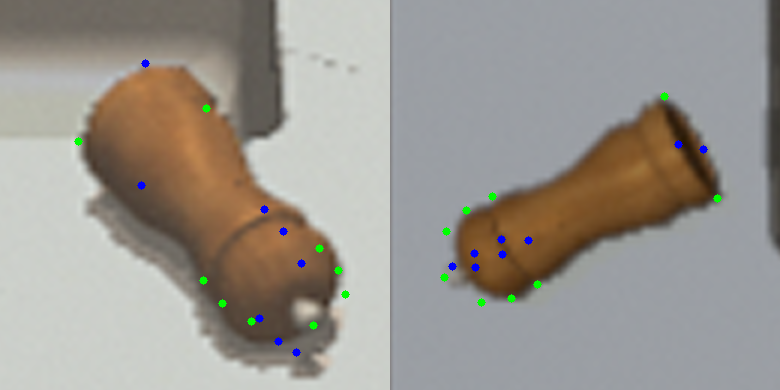

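Emit:
{"fn": "move_arm", "kwargs": {
  "motion": [-0.1, 0.2, 1, -1.1, 1.1, -0.3, -1, -0.2, 0.4, 2, -2.2, 2.2, -0.7, -1, -0.2, 0.4, 3, -3.34, 3.33, -1, -1, -0.2, 0.4, 3.06, -3.34, 3.33, -1, -1, -0.2, 0.4, 3.06, -3.34, 3.33, -1, -1]
}}

```text
time_s: 1.6
tcp_pos: [0.4782, 0.3506, 0.1246]
ee_rot: [[0.395, -0.892, 0.22], [-0.766, -0.452, -0.457], [0.507, 0.012, -0.862]]
wrist_force: [-0.7, -0.2, 0.8]
gripper_width: 1.002
```

Run:
```python
from h import *; from plan import *
s=log();t,R=grasp(30,0,.085);print(rel(s,t+up*.0015,R),t)
a=imaging.capture("side");b=imaging.capture("top")
cv2.imwrite("pics/s1.png",a);crop(b,80,170,200,290,5,"pics/t1.png");crop(a,240,200,360,320,5,"pics/s1.png")
```

```text
t 1.6 q [ 62.98  30.18 -16.83  26.41 -65.08 -51.93] p [0.4782 0.3506 0.1246] R [[0.395, -0.892, 0.22], [-0.766, -0.452, -0.457], [0.507, 0.012, -0.862]] F [-0.7 -0.2  0.8] M [0.96 0.37 0.05] g 1.002
[-1.4, -0.05, 2.39, 0.11, -0.09, 0.07] [0.47893357 0.35087751 0.01204552]
```

View pics/s1.png

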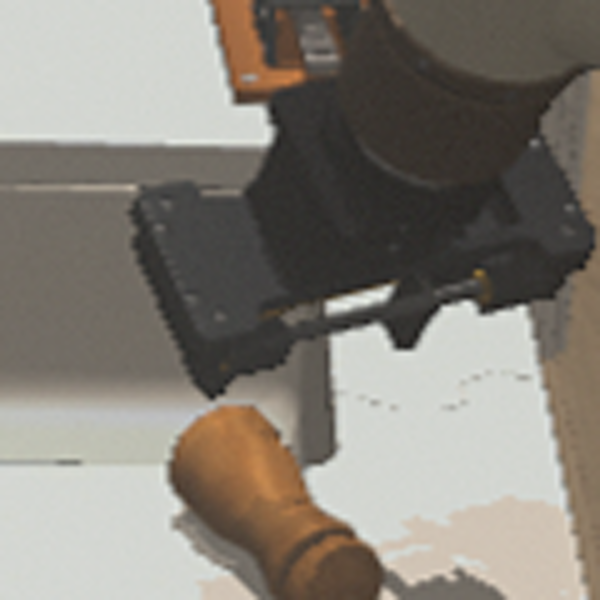

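View pics/t1.png

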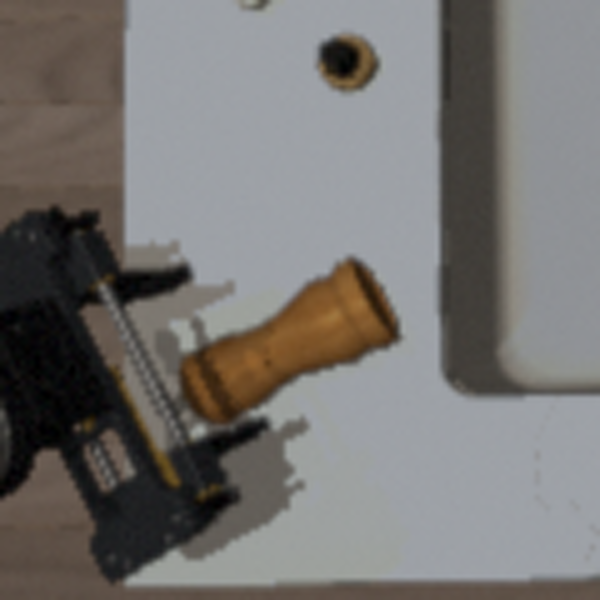

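Emit:
{"fn": "move_arm", "kwargs": {
  "motion": [-0.35, 0, 0.6, 0.1, -0.1, 0.07, -1, -0.7, 0, 1.2, 0.1, -0.1, 0.07, -1, -1.05, -0.05, 1.8, 0.1, -0.1, 0.07, -1, -1.4, -0.05, 2.38, 0.1, -0.1, 0.07, -1, -1.4, -0.05, 2.38, 0.1, -0.1, 0.07, -1, -1.4, -0.05, 2.38, 0.1, -0.1, 0.07, -1]
}}

```text
time_s: 2.2
tcp_pos: [0.4803, 0.3532, 0.024]
ee_rot: [[0.388, -0.892, 0.233], [-0.78, -0.452, -0.432], [0.491, -0.014, -0.871]]
wrist_force: [0.1, 0.3, 0.0]
gripper_width: 1.001
```

Run:
```python
from h import *; from plan import *
s=log();t,R=grasp(30,0,.085);print(rel(s,t+up*.0015,R),t)
```

```text
t 2.2 q [ 62.35  36.59 -23.23  31.04 -52.06 -59.74] p [0.4803 0.3532 0.024 ] R [[0.388, -0.892, 0.233], [-0.78, -0.452, -0.432], [0.491, -0.014, -0.871]] F [0.1 0.3 0. ] M [ 0.97  0.43 -0.01] g 1.001
[-0.1, 0.06, 0.25, -0.14, 0.12, -0.07] [0.47893357 0.35087751 0.01204552]
```

Emit:
{"fn": "move_arm", "kwargs": {
  "motion": [-0.1, 0.06, 0.25, -0.14, 0.12, -0.07, -1, -0.1, 0.06, 0.25, -0.14, 0.12, -0.07, -1, -0.1, 0.06, 0.25, -0.14, 0.12, -0.07, 1, -0.1, 0.06, 0.25, -0.14, 0.12, -0.07, 1, -0.1, 0.06, 0.25, -0.14, 0.12, -0.07, 1, -0.1, 0.06, 0.25, -0.14, 0.12, -0.07, 1, -0.1, 0.06, 0.25, -0.14, 0.12, -0.07, 1, -0.1, 0.06, 0.25, -0.14, 0.12, -0.07, 1, -0.1, 0.06, 0.25, -0.14, 0.12, -0.07, 1, -0.1, 0.06, 0.25, -0.14, 0.12, -0.07, 1]
}}

```text
time_s: 3.03
tcp_pos: [0.4788, 0.3509, 0.0133]
ee_rot: [[0.391, -0.892, 0.226], [-0.773, -0.451, -0.446], [0.5, -0.0, -0.866]]
wrist_force: [0.2, -0.0, 0.3]
gripper_width: 0.558
```

Run:
```python
from h import *; from plan import *
s=log();t,R=grasp(30,0,.085);print(rel(s,t+up*.0015,R),t)
b=imaging.capture("top");crop(b,80,170,200,290,5,"pics/t2.png")
```

```text
t 3.03 q [ 62.37  37.69 -23.33  31.12 -51.92 -59.94] p [0.4788 0.3509 0.0133] R [[0.391, -0.892, 0.226], [-0.773, -0.451, -0.446], [0.5, -0.0, -0.866]] F [ 0.2 -0.   0.3] M [ 0.96  0.47 -0.02] g 0.558
[0.0, -0.0, -0.01, -0.0, 0.0, 0.0] [0.47893357 0.35087751 0.01204552]
```

View pics/t2.png

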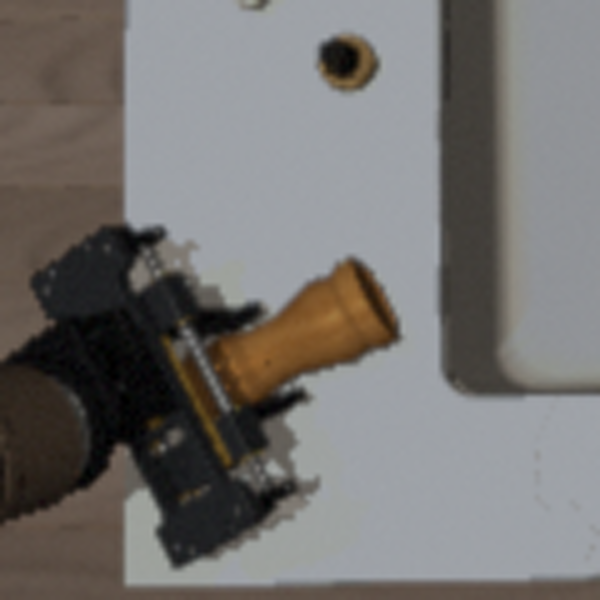

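Emit:
{"fn": "move_arm", "kwargs": {
  "motion": [0, 0, 0, 0, 0, 0, 1, 0, 0, 0, 0, 0, 0, 1, 0.2, 0, -0.35, 0, 0, 0, 1, 0.5, 0, -0.85, 0, 0, 0, 1, 0.85, 0, -1.5, 0, 0, 0, 1, 1.2, 0, -2.1, 0, 0, 0, 1, 1.5, 0, -2.6, 0, 0, 0, 1, 1.5, 0, -2.6, 0, 0, 0, 1, 1.5, 0, -2.6, 0, 0, 0, 1]
}}

```text
time_s: 3.83
tcp_pos: [0.4788, 0.3515, 0.1339]
ee_rot: [[0.39, -0.892, 0.226], [-0.775, -0.451, -0.443], [0.498, -0.002, -0.867]]
wrist_force: [0.2, 0.1, -3.1]
gripper_width: 0.56
```

Run:
```python
from h import *; from plan import *
s=log()
b=imaging.capture("top");crop(b,80,170,200,290,5,"pics/t3.png");b=imaging.capture("side");crop(b,240,200,360,320,5,"pics/s3.png")
```

```text
t 3.83 q [ 62.96  29.24 -16.7   26.37 -65.15 -51.89] p [0.4788 0.3515 0.1339] R [[0.39, -0.892, 0.226], [-0.775, -0.451, -0.443], [0.498, -0.002, -0.867]] F [ 0.2  0.1 -3.1] M [ 1.31  0.66 -0.06] g 0.56
```

View pics/t3.png

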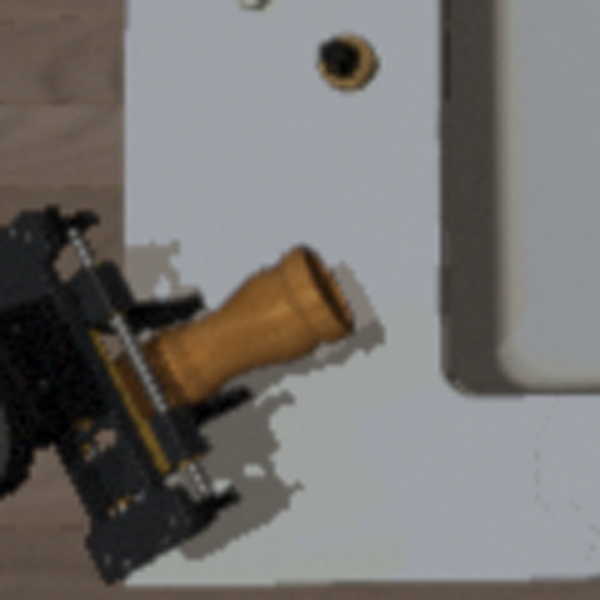

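View pics/s3.png

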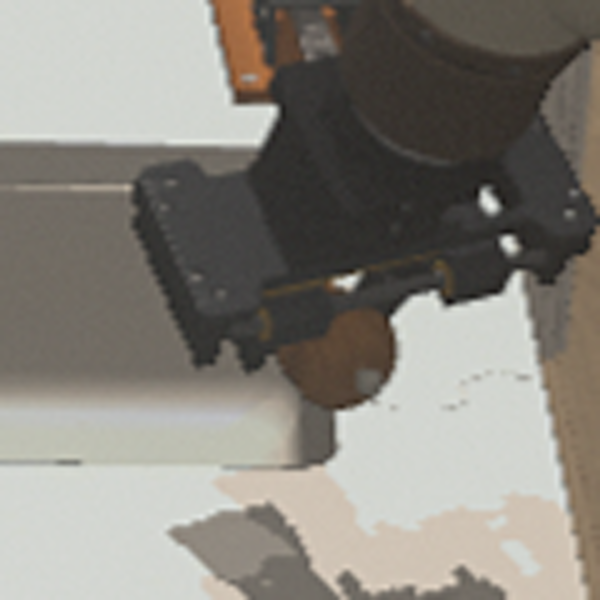

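Run:
```python
from h import *; from plan import *
s=r.sense();R0=np.array(s["ee_rot"]);t0=np.array(s["tcp_pos"]);q0=np.array(s["joints"])
for az in(20,25,30):
    tp,Rp=place(30,0,.085,az);mid=np.array([.45,-.1,.3])
    print(az,rel(s,mid,Rp))
    C,e=path(q0,t0,R0,mid,Rp,16);print(e,np.abs(np.diff(C,axis=0)).max(1).round(),np.round(C[-1]))
    # two-stage: via higher
    m2=np.array([.47,.15,.3])
```

```text
20 [10.52, 5.71, 1.24, 5.14, -13.8, 19.1]
6.404115165702262e-09 [ 5.  5.  5.  5.  5.  4.  4.  4.  6.  9. 12. 15. 14. 12. 11.  9.] [-33.  -6. -24. -66. -55.   2.]
25 [10.52, 5.71, 1.24, 4.87, -14.26, 18.09]
1.6235399636311122e-10 [ 5.  5.  5.  5.  4.  4.  4.  5.  7. 10. 13. 13. 12. 11. 10.  9.] [-35.  -4. -22. -65. -60.   5.]
30 [10.52, 5.71, 1.24, 4.6, -14.7, 17.07]
1.977240100646409e-09 [ 5.  5.  5.  4.  4.  4.  4.  6.  8. 11. 12. 11. 11. 10.  9.  8.] [-36.  -1. -20. -65. -66.   8.]
```

Emit:
{"fn": "move_arm", "kwargs": {
  "motion": [0.4, 0.2, 0.05, 0.2, -0.5, 0.7, 1, 1, 0.55, 0.12, 0.45, -1.35, 1.7, 1, 1.58, 0.86, 0.19, 0.73, -2.14, 2.71, 1, 2.1, 1.14, 0.25, 0.97, -2.85, 3.62, 1, 2.63, 1.43, 0.31, 1.22, -3.57, 4.52, 1, 3.16, 1.71, 0.37, 1.46, -4.28, 5.43, 1, 3.68, 2, 0.43, 1.7, -4.99, 6.33, 1, 4.21, 2.28, 0.5, 1.95, -5.7, 7.24, 1, 4.73, 2.57, 0.56, 2.19, -6.42, 8.14, 1, 5.26, 2.86, 0.62, 2.44, -7.13, 9.05, 1, 5.79, 3.14, 0.68, 2.68, -7.84, 9.95, 1, 6.31, 3.43, 0.74, 2.92, -8.56, 10.85, 1, 6.84, 3.71, 0.81, 3.17, -9.27, 11.76, 1, 7.36, 4, 0.87, 3.41, -9.98, 12.66, 1, 7.89, 4.28, 0.93, 3.65, -10.7, 13.57, 1, 8.42, 4.57, 0.99, 3.9, -11.41, 14.47, 1, 8.94, 4.85, 1.05, 4.14, -12.12, 15.38, 1, 9.47, 5.14, 1.12, 4.38, -12.83, 16.28, 1, 9.99, 5.42, 1.18, 4.63, -13.55, 17.19, 1, 10.52, 5.71, 1.24, 4.87, -14.26, 18.09, 1]
}}

```text
time_s: 5.6
tcp_pos: [0.4491, -0.1017, 0.299]
ee_rot: [[-0.431, -0.511, 0.744], [-0.251, 0.86, 0.445], [-0.867, 0.005, -0.499]]
wrist_force: [0.0, 0.7, -3.3]
gripper_width: 0.561
```

Run:
```python
from h import *; from plan import *
s=log();tp,Rp=place(30,0,.085,25)
print(rel(s,np.array([.45,-.1,.3]),Rp),rel(s,tp+up*.12,Rp),tp)
```

```text
t 5.6 q [-35.37  -3.57 -22.2  -65.54 -60.64   5.38] p [ 0.4491 -0.1017  0.299 ] R [[-0.431, -0.511, 0.744], [-0.251, 0.86, 0.445], [-0.867, 0.005, -0.499]] F [ 0.   0.7 -3.3] M [-1.21  2.08  0.04] g 0.561
[-0.04, 0.02, 0.02, -0.01, 0.02, -0.07] [3.49, -7.14, -1.54, -0.01, 0.02, -0.07] [ 0.48888618 -0.40973358  0.0875    ]
```

Emit:
{"fn": "move_arm", "kwargs": {
  "motion": [0.2, -0.5, -0.1, 0, 0, 0, 1, 0.6, -1.3, -0.25, 0, 0, 0, 1, 1, -2.1, -0.4, 0, 0, 0, 1, 1.4, -2.9, -0.6, 0, 0, 0, 1, 1.8, -3.7, -0.8, 0, 0, 0, 1, 2.2, -4.5, -0.97, 0, 0, 0, 1, 2.6, -5.3, -1.14, 0, 0, 0, 1, 3, -6.1, -1.3, 0, 0, -0.07, 1, 3.3, -6.7, -1.45, 0, 0, -0.07, 1, 3.49, -7.14, -1.54, 0, 0, -0.07, 1, 3.49, -7.14, -1.54, 0, 0, -0.07, 1, 3.49, -7.14, -1.54, 0, 0, -0.07, 1]
}}

```text
time_s: 6.6
tcp_pos: [0.4881, -0.4097, 0.2039]
ee_rot: [[-0.431, -0.513, 0.742], [-0.252, 0.859, 0.447], [-0.866, 0.006, -0.499]]
wrist_force: [-1.1, 0.3, -2.5]
gripper_width: 0.555
```

Run:
```python
from h import *; from plan import *
s=log();tp,Rp=place(30,0,.085,25)
print(rel(s,tp+up*.12,Rp),tp)
a=imaging.capture("side");b=imaging.capture("top")
crop(b,280,140,440,280,5,"pics/t4.png");crop(a,245,90,365,230,5,"pics/s4.png")
```

```text
t 6.6 q [-57.54  28.73   5.1  -62.61 -77.3   19.76] p [ 0.4881 -0.4097  0.2039] R [[-0.431, -0.513, 0.742], [-0.252, 0.859, 0.447], [-0.866, 0.006, -0.499]] F [-1.1  0.3 -2.5] M [-1.18  1.87  0.07] g 0.555
[-0.09, -0.01, -0.03, 0.02, 0.01, -0.07] [ 0.48888618 -0.40973358  0.0875    ]
```

View pics/t4.png

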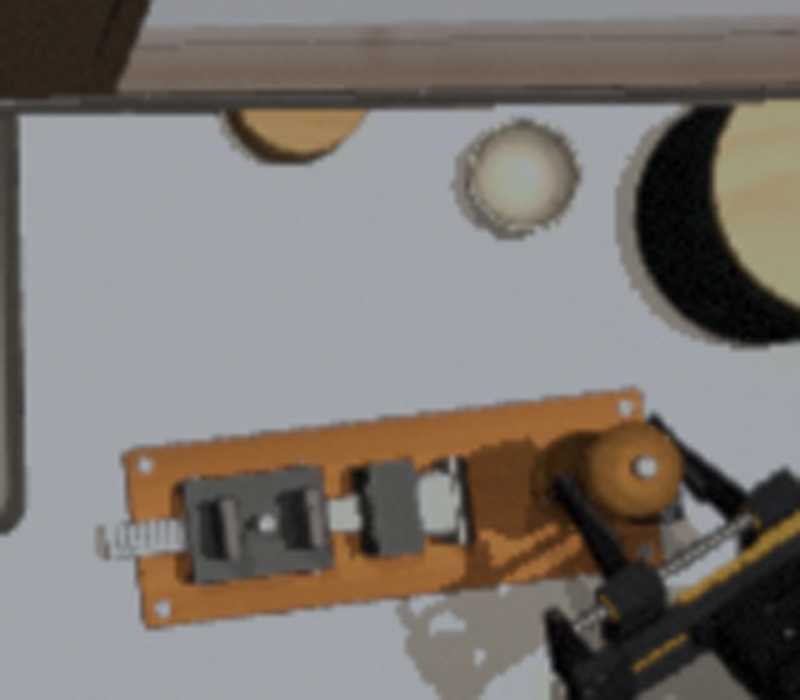

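View pics/s4.png

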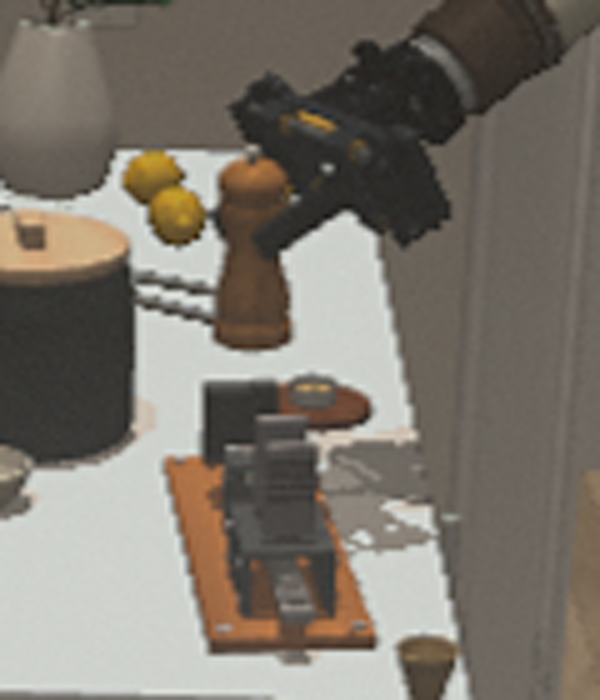

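```bash
python3 - <<'E'
from h import *; from plan import *
s=r.sense();R=np.array(s["ee_rot"]);G=np.array(s["tcp_pos"])-.019*R[:,2];print("G",G)
def loc(p): d=p-org;return d@cx,d@cy,d[2]
kt=at("top",409,232.8,G[2]+.055);print("knob",kt,loc(kt),"G",loc(G))
# predicted projections, upright mill
f=G-[0,0,.085]
print(proj("side",[f+[0,0,.14],f+[.029,0,0],f+[-.029,0,0]]),"obs knob (295.2,120.6) left (287.4,156.2) right (303,157)")
print(proj("top",[f+[0,0,.14],f]))
# jaw position: rubber front top edge u
for u,v in [(280+468/5-.4,140+500/5-.4),(280+455/5-.4,140+500/5-.4),(280+422/5-.4,140+505/5-.4)]:
    for z in(.06,.076): print(u,v,z,loc(at("top",u,v,z)))
for n,p in (("wo",(280+240/5-.4,140+530/5-.4)),("wi",(280+326/5-.4,140+520/5-.4)),):print(n,loc(at("top",*p,.127)))
print("fix",loc(at("top",280+645/5,140+520/5,.012)))
E
python3 - <<'E'
import cv2
a=cv2.imread("pics/t4.png");cv2.imwrite("pics/t4c.png",cv2.resize(a[360:640,90:700],None,fx=1.3,fy=1.3))
E
```

```text
G [ 0.47432592 -0.41712091  0.21548452]
knob [ 0.48062118 -0.41361484  0.27048452] (np.float64(0.006290027850711787), np.float64(-0.07104963051654303), np.float64(0.2704845249351755)) G (np.float64(-0.0003347675203801059), np.float64(-0.07388423777638733), np.float64(0.21548452493517542))
[[296.64367825 118.08901629]
 [287.05491611 156.84970017]
 [303.50368244 157.21731995]] obs knob (295.2,120.6) left (287.4,156.2) right (303,157)
[[410.47239749 235.25538389]
 [395.95878008 236.77229858]]
373.20000000000005 239.6 0.06 (np.float64(-0.0007741887282654878), np.float64(-0.024602175093327683), np.float64(0.06000000000000005))
373.20000000000005 239.6 0.076 (np.float64(-0.0006974907338655534), np.float64(-0.021089821461749505), np.float64(0.07600000000000007))
370.6 239.6 0.06 (np.float64(0.0001584130032916704), np.float64(-0.016970421649956845), np.float64(0.06000000000000005))
370.6 239.6 0.076 (np.float64(0.00022506393455851216), np.float64(-0.013540286082175172), np.float64(0.07600000000000007))
364.0 240.6 0.06 (np.float64(-0.0003989067596468144), np.float64(0.0027991696360758324), np.float64(0.06000000000000005))
364.0 240.6 0.076 (np.float64(-0.0003262517361141527), np.float64(0.006016324329979849), np.float64(0.07600000000000007))
wo (np.float64(-0.0015892462531258852), np.float64(0.12006527536368822), np.float64(0.127))
wi (np.float64(-0.0018953175670036386), np.float64(0.07118040491769492), np.float64(0.127))
fix (np.float64(-0.027537126485359803), np.float64(-0.1417623768364813), np.float64(0.01200000000000001))
```

View pics/t4c.png

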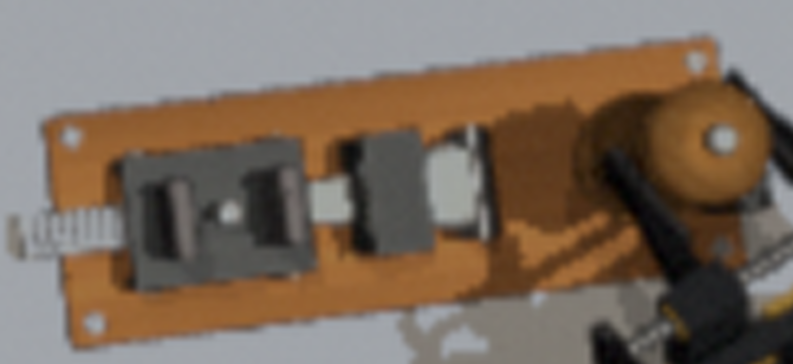

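Emit:
{"fn": "move_arm", "kwargs": {
  "motion": [0.2, 0, 0.1, 0, -0.1, 0, 1, 0.5, 0, 0.3, 0, -0.2, 0, 1, 0.9, -0.01, 0.5, 0, -0.3, 0, 1, 1.3, -0.01, 0.74, 0, -0.3, 0, 1, 1.7, -0.01, 0.97, 0, -0.3, 0, 1, 2, -0.01, 1.15, 0, -0.3, 0, 1, 2.25, -0.02, 1.3, 0, -0.3, 0, 1, 2.4, -0.02, 1.38, 0, -0.3, 0, 1, 2.4, -0.02, 1.38, 0, -0.3, 0, 1, 2.4, -0.02, 1.38, 0, -0.3, 0, 1, 2.4, -0.02, 1.38, 0, -0.3, 0, 1]
}}

```text
time_s: 7.62
tcp_pos: [0.489, -0.4095, 0.0963]
ee_rot: [[-0.409, -0.514, 0.754], [-0.244, 0.858, 0.452], [-0.88, 0.001, -0.476]]
wrist_force: [0.6, -0.2, -1.8]
gripper_width: 0.555
```

Run:
```python
from h import *; from plan import *
s=log()
a=imaging.capture("side");b=imaging.capture("top")
crop(b,290,190,440,280,5,"pics/t5.png");crop(a,265,110,345,220,7,"pics/s5.png")
R=np.array(s["ee_rot"]);print(R.T@up)
G=np.array(s["tcp_pos"])-.019*R[:,2]
f=G-[0,0,.085]
print(proj("side",[f+[0,0,.14],f+[.029,0,0],f+[-.029,0,0]]),proj("top",[f+[0,0,.14],f]))
```

```text
t 7.62 q [-58.76  37.72   1.97 -66.44 -73.64  32.19] p [ 0.489  -0.4095  0.0963] R [[-0.409, -0.514, 0.754], [-0.244, 0.858, 0.452], [-0.88, 0.001, -0.476]] F [ 0.6 -0.2 -1.8] M [-1.15  2.   -0.  ] g 0.555
[-8.79540046e-01  7.13041243e-04 -4.75824336e-01]
[[295.45974829 148.8320703 ]
 [286.13442328 185.75669372]
 [302.19157951 186.11648475]] [[399.15760188 236.34288329]
 [386.72535252 237.65096601]]
```

View pics/t5.png

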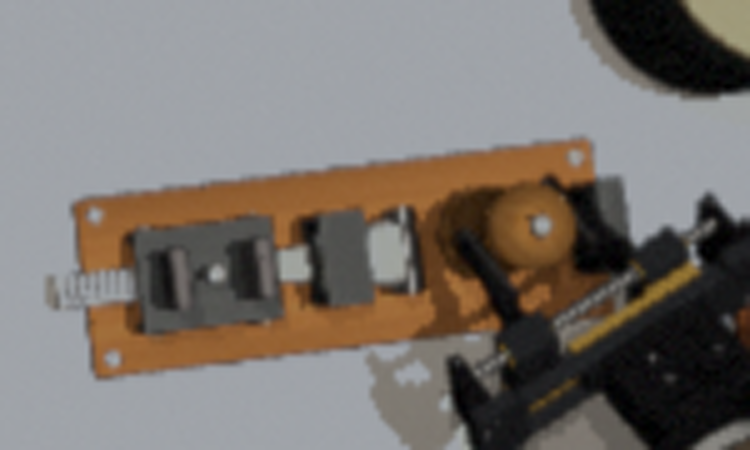

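View pics/s5.png

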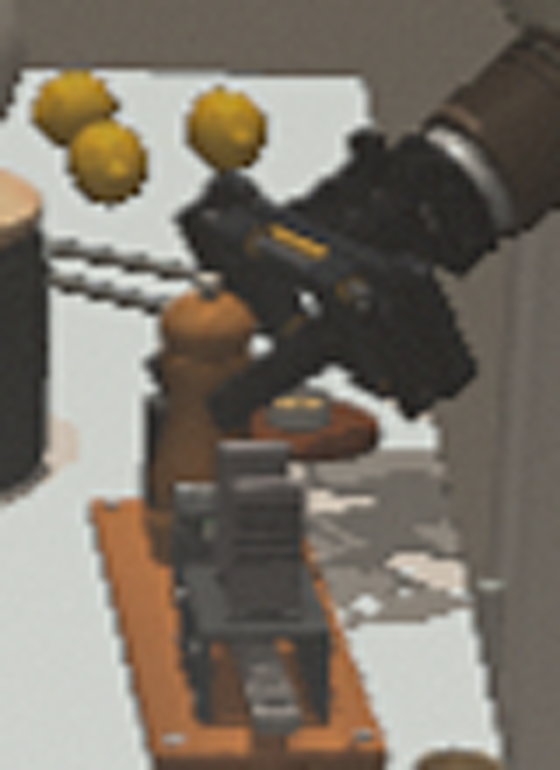

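Emit:
{"fn": "move_arm", "kwargs": {
  "motion": [0.04, 0, 0.02, 0, 0, 0, 1, 0.08, 0, 0.045, 0, 0, 0, 1, 0.12, 0, 0.065, 0, 0, 0, 1, 0.12, 0, 0.065, 0, 0, 0, 1]
}}

```text
time_s: 8.05
tcp_pos: [0.4888, -0.4093, 0.0907]
ee_rot: [[-0.409, -0.514, 0.754], [-0.244, 0.858, 0.452], [-0.879, 0.001, -0.476]]
wrist_force: [-0.4, 0.2, -2.0]
gripper_width: 0.558
```

Emit:
{"fn": "move_arm", "kwargs": {
  "motion": [0.03, 0, 0.016, 0, 0, 0, 1, 0.05, 0, 0.025, 0, 0, 0, 1, 0.05, 0, 0.025, 0, 0, 0, 1]
}}

```text
time_s: 8.3
tcp_pos: [0.4888, -0.4094, 0.0883]
ee_rot: [[-0.409, -0.514, 0.754], [-0.243, 0.858, 0.452], [-0.88, 0.001, -0.476]]
wrist_force: [0.4, 1.0, -2.0]
gripper_width: 0.558
```

Emit:
{"fn": "move_arm", "kwargs": {
  "motion": [0.025, 0, 0.014, 0, 0, 0, 1, 0.05, 0, 0.025, 0, 0, 0, 1, 0.05, 0, 0.025, 0, 0, 0, 1]
}}

```text
time_s: 8.55
tcp_pos: [0.4889, -0.4094, 0.0882]
ee_rot: [[-0.405, -0.515, 0.755], [-0.244, 0.857, 0.454], [-0.881, -0.0, -0.473]]
wrist_force: [-3.8, -0.9, 5.4]
gripper_width: 0.565
```

Emit:
{"fn": "move_arm", "kwargs": {
  "motion": [0.02, 0, 0.01, 0, 0, 0, 1, 0.035, 0, 0.02, 0, 0, 0, 1, 0.035, 0, 0.02, 0, 0, 0, 1]
}}

```text
time_s: 8.8
tcp_pos: [0.4891, -0.4093, 0.0882]
ee_rot: [[-0.403, -0.517, 0.756], [-0.244, 0.856, 0.455], [-0.882, -0.001, -0.471]]
wrist_force: [-3.8, 0.0, 5.8]
gripper_width: 0.561
```

Emit:
{"fn": "move_arm", "kwargs": {
  "motion": [0, 0, 0, 0, 0, 0, -0.4, 0, 0, 0, 0, 0, 0, -0.4, 0, 0, 0, 0, 0, 0, -0.4, 0, 0, 0, 0, 0, 0, -0.4]
}}

```text
time_s: 9.13
tcp_pos: [0.4892, -0.4092, 0.0879]
ee_rot: [[-0.403, -0.516, 0.756], [-0.244, 0.856, 0.455], [-0.882, -0.001, -0.471]]
wrist_force: [-0.3, 0.4, -0.4]
gripper_width: 0.691
```

Run:
```python
from h import *; from plan import *
s=log()
a=imaging.capture("side");b=imaging.capture("top")
crop(b,330,190,440,280,7,"pics/t6.png");crop(a,265,130,345,220,7,"pics/s6.png")
```

```text
t 9.13 q [-58.89  38.59   1.91 -66.82 -73.6   33.35] p [ 0.4892 -0.4092  0.0879] R [[-0.403, -0.516, 0.756], [-0.244, 0.856, 0.455], [-0.882, -0.001, -0.471]] F [-0.3  0.4 -0.4] M [-0.91  1.47 -0.  ] g 0.691
```

View pics/t6.png

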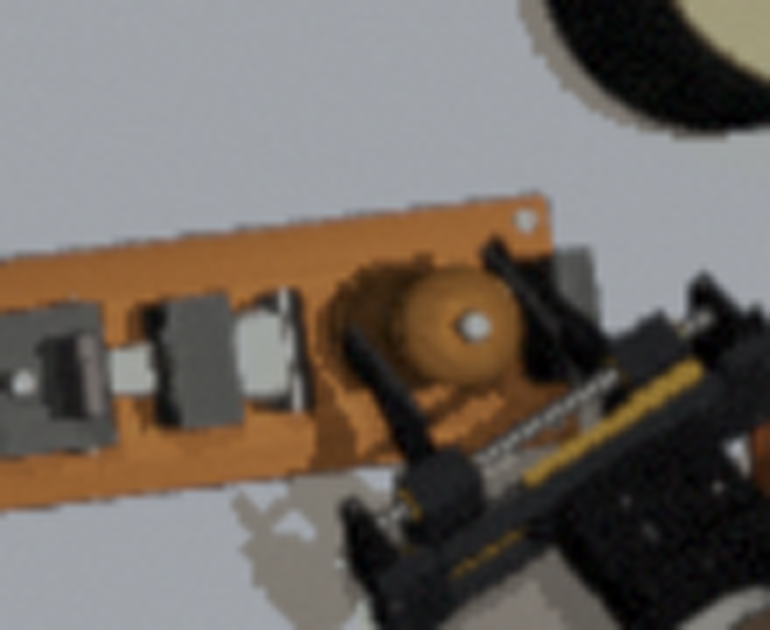

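View pics/s6.png

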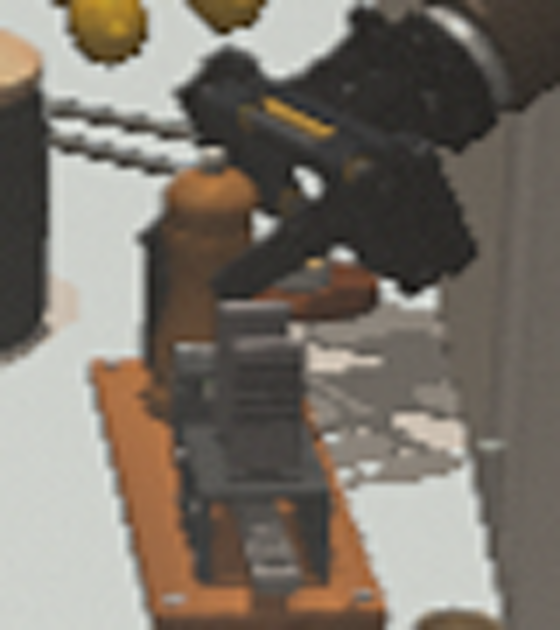

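Run:
```python
from h import *; from plan import *
def loc(p): d=p-org;return np.round([d@cx,d@cy,d[2]],4)
print("knob",loc(at("top",330+474/7-.45,190+325/7-.45,.152)))
s=r.sense();R=np.array(s["ee_rot"]);print("G",loc(np.array(s["tcp_pos"])-.019*R[:,2]))
```

```text
knob [ 0.0015 -0.0721  0.152 ]
G [ 0.     -0.0746  0.0969]
```

Emit:
{"fn": "move_arm", "kwargs": {
  "motion": [0, 0, -0.2, 0, 0, 0, -0.4, 0, 0, -0.5, 0, 0, 0, -0.4, 0, 0, -1, 0, 0, 0, -0.4, 0, 0, -1.6, 0, 0, 0, -0.4, 0, 0, -2.3, 0, 0, 0, -0.4, 0, 0, -3, 0, 0, 0, -0.4, 0, 0, -3, 0, 0, 0, -0.4]
}}

```text
time_s: 9.82
tcp_pos: [0.3947, -0.4682, 0.1472]
ee_rot: [[-0.404, -0.513, 0.757], [-0.249, 0.858, 0.449], [-0.88, -0.007, -0.475]]
wrist_force: [-0.6, -0.4, -0.1]
gripper_width: 0.699
```

Run:
```python
from h import *; from plan import *
s=log()
a=imaging.capture("side");b=imaging.capture("top")
crop(b,295,190,425,280,6,"pics/t7.png");crop(a,265,130,345,220,7,"pics/s7.png")
R0=np.array(s["ee_rot"]);t0=np.array(s["tcp_pos"]);q0=np.array(s["joints"])
for sg in(1,-1):
    Rd=np.c_[np.cross(sg*cy,-up),sg*cy,-up];tq=org+cy*.1+up*.22
    G,eg=path(q0,t0,R0,tq,Rd,16);print(sg,eg,np.abs(np.diff(G,axis=0)).max(1).round(),np.round(G[-1]),rel(s,tq,Rd),tq)
```

```text
t 9.82 q [-67.92  35.1    5.52 -61.22 -83.1   30.44] p [ 0.3947 -0.4682  0.1472] R [[-0.404, -0.513, 0.757], [-0.249, 0.858, 0.449], [-0.88, -0.007, -0.475]] F [-0.6 -0.4 -0.1] M [-0.89  1.43 -0.07] g 0.699
1 5.4111899143851016e-09 [4. 4. 5. 5. 6. 7. 7. 8. 8. 9. 9. 8. 8. 7. 6. 5.] [-10.  12. -15.   0. -64. -74.] [-3.62, 4.0, 2.82, 2.61, 12.14, 4.54] [ 0.45663395 -0.24413873  0.22      ]
-1 1.3130429509611625e-09 [6. 6. 6. 6. 6. 6. 6. 5. 5. 5. 5. 4. 4. 4. 5. 5.] [-10.  12. -15.  -0. -64. 106.] [-3.62, 4.0, 2.82, -16.16, 3.47, -27.03] [ 0.45663395 -0.24413873  0.22      ]
```

View pics/t7.png

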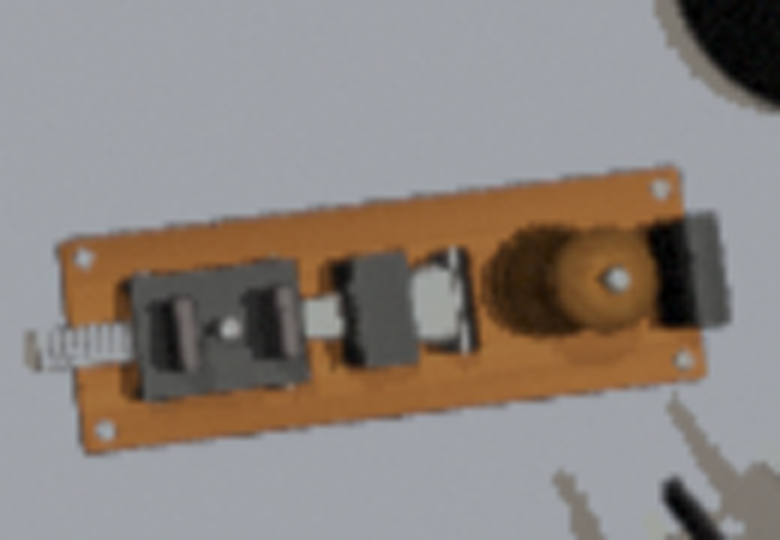

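View pics/s7.png

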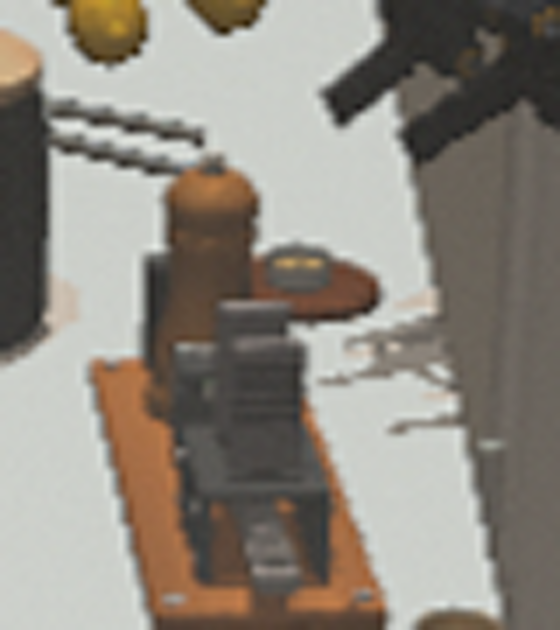

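Emit:
{"fn": "move_arm", "kwargs": {
  "motion": [-0.7, 0, -0.4, 0, 0, 0, -1, -1.5, 0, -0.8, 0, 0, 0, -1, -2.2, 0, -1.19, 0, 0, 0, -1, -2.2, 0, -1.19, 0, 0, 0, -1]
}}

```text
time_s: 10.25
tcp_pos: [0.3979, -0.4666, 0.2526]
ee_rot: [[-0.398, -0.515, 0.759], [-0.256, 0.857, 0.448], [-0.881, -0.016, -0.473]]
wrist_force: [0.6, -0.4, 1.1]
gripper_width: 0.917
```

Run:
```python
from h import *; from plan import *
s=log()
R0=np.array(s["ee_rot"]);t0=np.array(s["tcp_pos"]);q0=np.array(s["joints"])
for sg in(1,):
    Rd=np.c_[np.cross(sg*cy,-up),sg*cy,-up];tq=org+cy*.1+up*.2
    G,eg=path(q0,t0,R0,tq,Rd,16);print(sg,eg,np.abs(np.diff(G,axis=0)).max(1).round(),np.round(G[-1]),rel(s,tq,Rd),tq)
    f=np.array(rel(s,tq,Rd))
    for i in range(1,15): print(np.round(f*i/14,2).tolist()+[-1])
```

```text
t 10.25 q [-67.52  27.75   9.76 -60.76 -88.36  20.64] p [ 0.3979 -0.4666  0.2526] R [[-0.398, -0.515, 0.759], [-0.256, 0.857, 0.448], [-0.881, -0.016, -0.473]] F [ 0.6 -0.4  1.1] M [-0.92  1.42 -0.07] g 0.917
1 1.4874241548618615e-09 [4. 4. 4. 4. 5. 6. 6. 7. 7. 8. 8. 8. 7. 7. 6. 6.] [-10.  13. -16.   0. -61. -74.] [-0.85, 4.03, 4.23, 2.54, 12.18, 4.62] [ 0.45663395 -0.24413873  0.2       ]
[-0.06, 0.29, 0.3, 0.18, 0.87, 0.33, -1]
[-0.12, 0.58, 0.6, 0.36, 1.74, 0.66, -1]
[-0.18, 0.86, 0.91, 0.54, 2.61, 0.99, -1]
[-0.24, 1.15, 1.21, 0.73, 3.48, 1.32, -1]
[-0.3, 1.44, 1.51, 0.91, 4.35, 1.65, -1]
[-0.36, 1.73, 1.81, 1.09, 5.22, 1.98, -1]
[-0.42, 2.02, 2.12, 1.27, 6.09, 2.31, -1]
[-0.49, 2.3, 2.42, 1.45, 6.96, 2.64, -1]
[-0.55, 2.59, 2.72, 1.63, 7.83, 2.97, -1]
[-0.61, 2.88, 3.02, 1.81, 8.7, 3.3, -1]
[-0.67, 3.17, 3.32, 2.0, 9.57, 3.63, -1]
[-0.73, 3.45, 3.63, 2.18, 10.44, 3.96, -1]
[-0.79, 3.74, 3.93, 2.36, 11.31, 4.29, -1]
[-0.85, 4.03, 4.23, 2.54, 12.18, 4.62, -1]
```

Emit:
{"fn": "move_arm", "kwargs": {
  "motion": [-0.06, 0.29, 0.3, 0.18, 0.87, 0.33, -1, -0.12, 0.58, 0.6, 0.36, 1.74, 0.66, -1, -0.18, 0.86, 0.91, 0.54, 2.61, 0.99, -1, -0.24, 1.15, 1.21, 0.73, 3.48, 1.32, -1, -0.3, 1.44, 1.51, 0.91, 4.35, 1.65, -1, -0.36, 1.73, 1.81, 1.09, 5.22, 1.98, -1, -0.42, 2.02, 2.12, 1.27, 6.09, 2.31, -1, -0.49, 2.3, 2.42, 1.45, 6.96, 2.64, -1, -0.55, 2.59, 2.72, 1.63, 7.83, 2.97, -1, -0.61, 2.88, 3.02, 1.81, 8.7, 3.3, -1, -0.67, 3.17, 3.32, 2.0, 9.57, 3.63, -1, -0.73, 3.45, 3.63, 2.18, 10.44, 3.96, -1, -0.79, 3.74, 3.93, 2.36, 11.31, 4.29, -1, -0.85, 4.03, 4.23, 2.54, 12.18, 4.62, -1, -0.85, 4.03, 4.23, 2.54, 12.18, 4.62, -1, -0.85, 4.03, 4.23, 2.54, 12.18, 4.62, -1]
}}

```text
time_s: 11.58
tcp_pos: [0.4571, -0.2421, 0.1986]
ee_rot: [[-0.994, -0.108, -0.002], [-0.108, 0.994, 0.001], [0.002, 0.002, -1.0]]
wrist_force: [0.1, 0.5, -0.3]
gripper_width: 1.001
```

Run:
```python
from h import *; from plan import *
s=log();sg=1
Rd=np.c_[np.cross(sg*cy,-up),sg*cy,-up];tq=org+cy*.1+up*.089
print(rel(s,tq,Rd))
a=imaging.capture("side");b=imaging.capture("top")
crop(b,280,180,440,280,5,"pics/t8.png");crop(a,255,120,355,220,6,"pics/s8.png")
```

```text
t 11.58 q [-9.950e+00  1.278e+01 -1.650e+01 -7.000e-02 -6.084e+01 -7.383e+01] p [ 0.4571 -0.2421  0.1986] R [[-0.994, -0.108, -0.002], [-0.108, 0.994, 0.001], [0.002, 0.002, -1.0]] F [ 0.1  0.5 -0.3] M [-0.   -0.11  0.05] g 1.001
[0.01, -0.05, 2.74, 0.02, -0.02, 0.05]
```

View pics/t8.png

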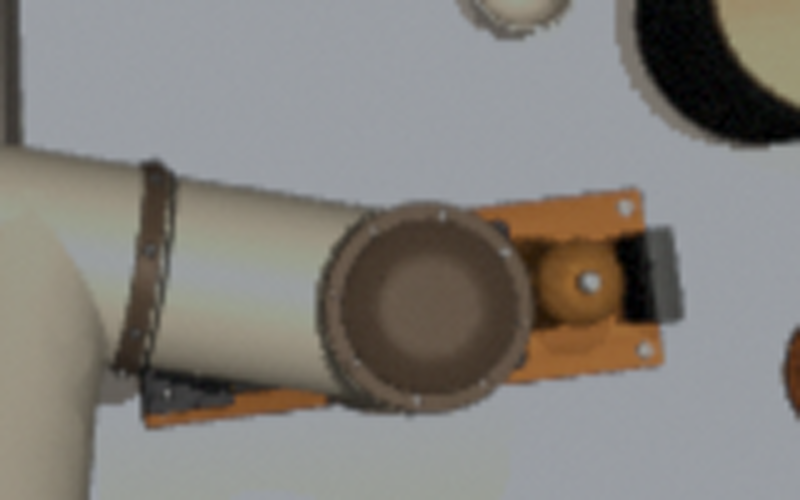

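View pics/s8.png

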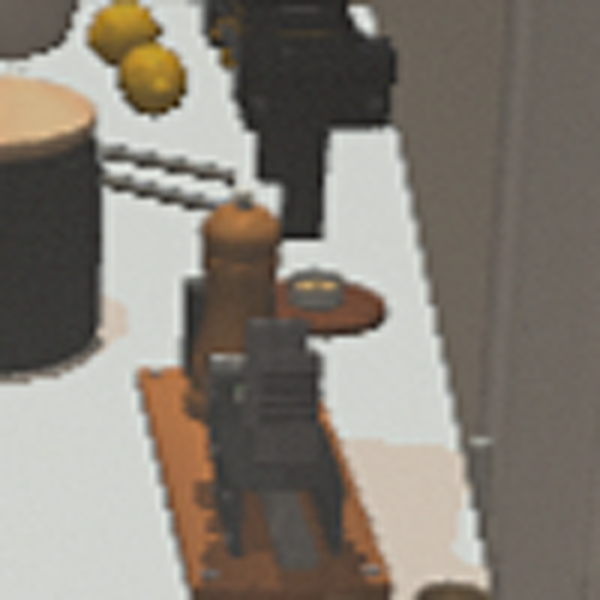

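Emit:
{"fn": "move_arm", "kwargs": {
  "motion": [0, -0.05, 0.5, 0, 0, 0.05, -1, 0, -0.05, 1.1, 0, 0, 0.05, -1, 0, -0.05, 1.7, 0, 0, 0.05, -1, 0, -0.05, 2.3, 0, 0, 0.05, -1, 0, -0.05, 2.74, 0, 0, 0.05, -1, 0, -0.05, 2.74, 0, 0, 0.05, -1, 0, -0.05, 2.74, 0, 0, 0.05, -1]
}}

```text
time_s: 12.27
tcp_pos: [0.4558, -0.2464, 0.0897]
ee_rot: [[-0.995, -0.098, -0.001], [-0.098, 0.995, 0.001], [0.001, 0.001, -1.0]]
wrist_force: [0.3, -0.7, 0.5]
gripper_width: 1.0
```

Run:
```python
from h import *; from plan import *
s=log();sg=1
Rd=np.c_[np.cross(sg*cy,-up),sg*cy,-up];tq=org+cy*.1+up*.089
print(rel(s,tq,Rd))
a=imaging.capture("side");cv2.imwrite("pics/s9raw.png",a)
crop(a,265,130,345,220,8,"pics/s9.png")
```

```text
t 12.27 q [-10.47  19.92 -24.53  -0.08 -45.64 -73.83] p [ 0.4558 -0.2464  0.0897] R [[-0.995, -0.098, -0.001], [-0.098, 0.995, 0.001], [0.001, 0.001, -1.0]] F [ 0.3 -0.7  0.5] M [ 0.03 -0.26  0.02] g 1.0
[-0.03, 0.05, 0.02, 0.02, -0.01, -0.06]
```

View pics/s9.png

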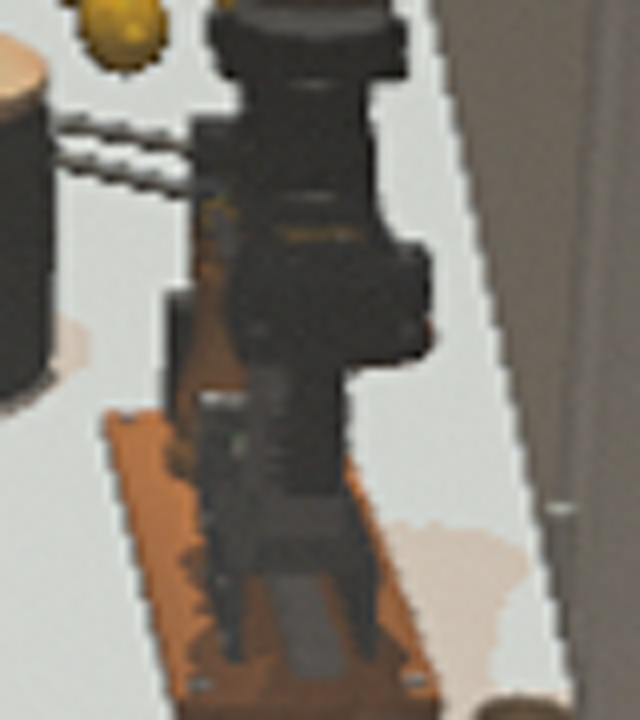

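Emit:
{"fn": "move_arm", "kwargs": {
  "motion": [0, 0.03, 0.02, 0, 0, -0.05, -0.6, 0, 0.03, 0.02, 0, 0, -0.05, -0.3, 0, 0.03, 0.02, 0, 0, -0.05, -0.1, 0, 0.03, 0.02, 0, 0, -0.05, 0, 0, 0.03, 0.02, 0, 0, -0.05, 0.1, 0, 0.03, 0.02, 0, 0, -0.05, 0.13, 0, 0.03, 0.02, 0, 0, -0.05, 0.13, 0, 0.03, 0.02, 0, 0, -0.05, 0.13]
}}

```text
time_s: 12.98
tcp_pos: [0.4567, -0.2432, 0.0905]
ee_rot: [[-0.995, -0.103, 0.001], [-0.103, 0.995, 0.004], [-0.002, 0.003, -1.0]]
wrist_force: [-0.8, 9.7, 5.9]
gripper_width: 0.492
```

Run:
```python
from h import *; from plan import *
s=log();print(s["gripper_width"]*87)
a=imaging.capture("side");cv2.imwrite("pics/s10raw.png",a)
crop(a,265,130,345,220,8,"pics/s10.png")
```

```text
t 12.98 q [-10.17  19.77 -24.55  -0.3  -45.64 -73.72] p [ 0.4567 -0.2432  0.0905] R [[-0.995, -0.103, 0.001], [-0.103, 0.995, 0.004], [-0.002, 0.003, -1.0]] F [-0.8  9.7  5.9] M [ 3.03  0.02 -0.01] g 0.492
42.80882270328156
```

View pics/s10.png

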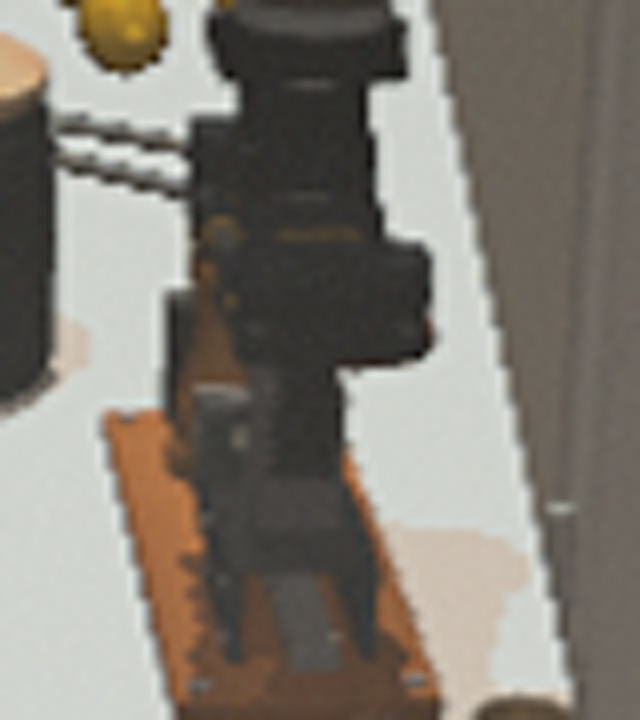

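Emit:
{"fn": "move_arm", "kwargs": {
  "motion": [0, 0.04, 0.02, 0, 0, 0, 0.2, 0, 0.05, 0.02, 0, 0, 0, 0.2, 0, 0.05, 0.02, 0, 0, 0, 0.2]
}}

```text
time_s: 13.28
tcp_pos: [0.4567, -0.2429, 0.0904]
ee_rot: [[-0.995, -0.103, 0.002], [-0.103, 0.995, 0.001], [-0.002, 0.001, -1.0]]
wrist_force: [-0.8, -9.5, 1.5]
gripper_width: 0.449
```

Run:
```python
from h import *; from plan import *
s=log();print(s["gripper_width"]*87)
```

```text
t 13.28 q [-10.05  19.72 -24.73  -0.09 -45.45 -73.96] p [ 0.4567 -0.2429  0.0904] R [[-0.995, -0.103, 0.002], [-0.103, 0.995, 0.001], [-0.002, 0.001, -1.0]] F [-0.8 -9.5  1.5] M [-1.78  0.12 -0.05] g 0.449
39.03894800693236
```

Emit:
{"fn": "move_arm", "kwargs": {
  "motion": [0, 0, 0, 0, 0, 0, -0.5, 0, 0, 0, 0, 0, 0, -0.5, 0, 0, 0, 0, 0, 0, -0.5, 0, 0, 0, 0, 0, 0, -0.5, 0, 0, 0, 0, 0, 0, -0.5]
}}

```text
time_s: 13.7
tcp_pos: [0.4568, -0.2427, 0.0903]
ee_rot: [[-0.995, -0.103, 0.002], [-0.103, 0.995, 0.001], [-0.002, 0.001, -1.0]]
wrist_force: [-0.1, -0.3, 0.0]
gripper_width: 0.714
```

Run:
```python
from h import *; from plan import *
s=log();print(s["gripper_width"]*87)
a=imaging.capture("side");cv2.imwrite("pics/s11raw.png",a)
crop(a,280,160,320,220,12,"pics/s11.png")
```

```text
t 13.7 q [-10.03  19.72 -24.73  -0.1  -45.44 -73.96] p [ 0.4568 -0.2427  0.0903] R [[-0.995, -0.103, 0.002], [-0.103, 0.995, 0.001], [-0.002, 0.001, -1.0]] F [-0.1 -0.3  0. ] M [ 0.03 -0.18 -0.03] g 0.714
62.124770036449334
```

View pics/s11.png

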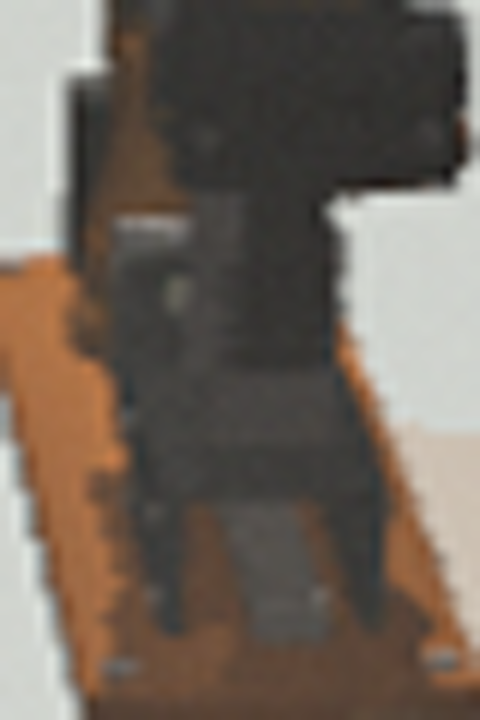

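Emit:
{"fn": "move_arm", "kwargs": {
  "motion": [0, 0, 0, 0, 0, 0, -0.3, 0, 0, 0, 0, 0, 0, -0.22, 0, 0, 0, 0, 0, 0, -0.14, 0, 0, 0, 0, 0, 0, -0.07, 0, 0, 0, 0, 0, 0, 0, 0, 0, 0, 0, 0, 0, 0.06, 0, 0, 0, 0, 0, 0, 0.12, 0, 0, 0, 0, 0, 0, 0.18, 0, 0, 0, 0, 0, 0, 0.2, 0, 0, 0, 0, 0, 0, 0.2]
}}

```text
time_s: 14.58
tcp_pos: [0.4569, -0.2429, 0.0902]
ee_rot: [[-0.995, -0.103, 0.002], [-0.103, 0.995, 0.001], [-0.002, 0.001, -1.0]]
wrist_force: [0.3, -5.1, -3.0]
gripper_width: 0.45
```

Run:
```python
from h import *; from plan import *
s=log();print(s["gripper_width"]*87)
a=imaging.capture("side");cv2.imwrite("pics/s12raw.png",a)
b=imaging.capture("top")
crop(a,280,150,320,210,10,"pics/s12.png");crop(b,330,190,440,280,6,"pics/t12.png")
```

```text
t 14.58 q [-10.05  19.74 -24.73  -0.09 -45.41 -73.96] p [ 0.4569 -0.2429  0.0902] R [[-0.995, -0.103, 0.002], [-0.103, 0.995, 0.001], [-0.002, 0.001, -1.0]] F [ 0.3 -5.1 -3. ] M [-1.06 -0.39 -0.  ] g 0.45
39.191509879692845
```

View pics/s12.png

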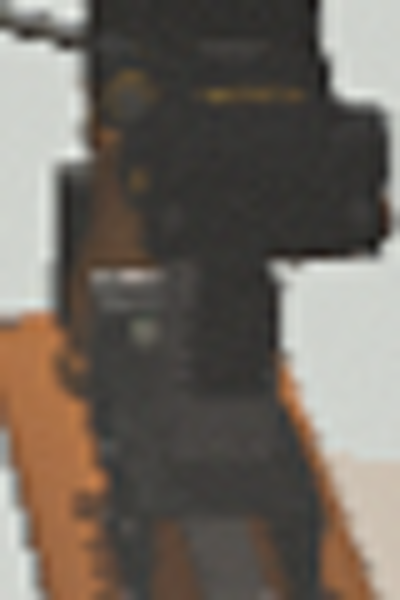

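View pics/t12.png

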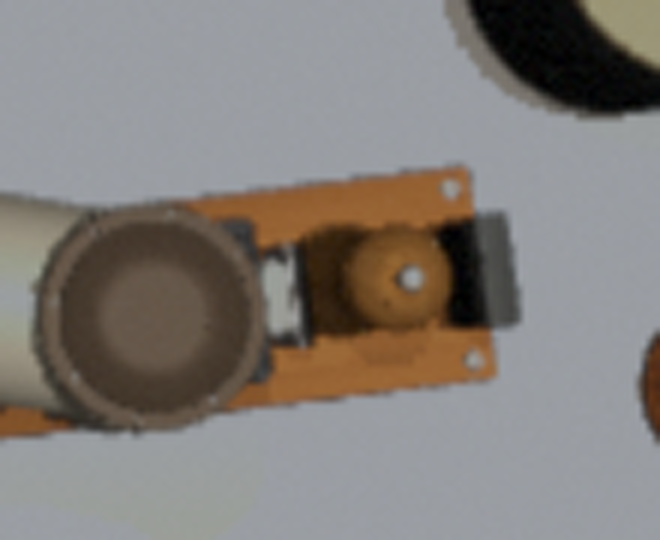

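```bash
cat >> plan.py <<'E'
def loc(p): d=p-org;return np.round([d@cx,d@cy,d[2]],4)
E
python3 - <<'E'
from h import *; from plan import *
b=imaging.capture("top");cv2.imwrite("pics/t13raw.png",b)
crop(b,365,215,425,260,13,"pics/t13.png")
print(loc(at("top",380.4,237.9,.06)),loc(at("top",398.2,235.9,.152)))
E
```

```text
[ 0.0016 -0.0464  0.06  ] [ 0.0014 -0.0747  0.152 ]
```

View pics/t13.png

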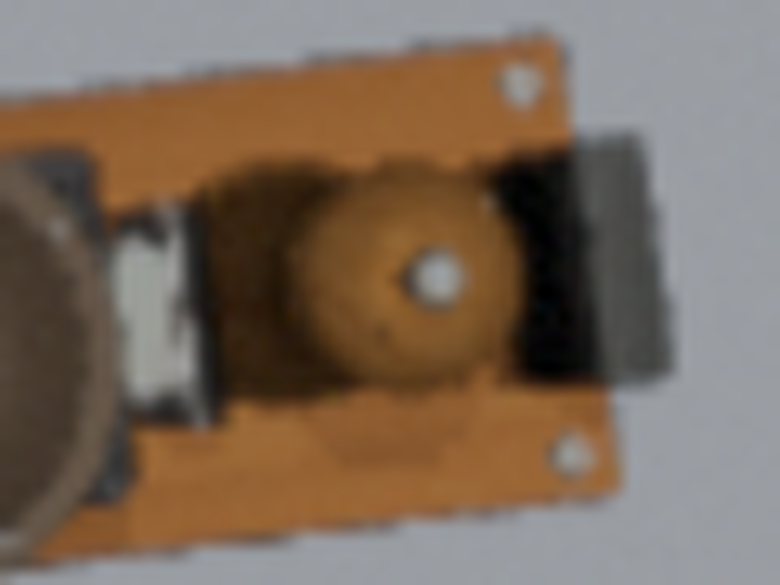

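Emit:
{"fn": "move_arm", "kwargs": {
  "motion": [0, 0, 0, 0, 0, 0, -0.5, 0, 0, 0, 0, 0, 0, -0.5, 0, 0, 0, 0, 0, 0, -0.5, 0, 0, 0, 0, 0, 0, -0.5, 0, 0, 0, 0, 0, 0, -0.5]
}}

```text
time_s: 15.15
tcp_pos: [0.4567, -0.2425, 0.0902]
ee_rot: [[-0.995, -0.103, 0.002], [-0.103, 0.995, 0.001], [-0.002, 0.001, -1.0]]
wrist_force: [0.5, 0.3, -0.0]
gripper_width: 0.713
```

Run:
```python
from h import *; from plan import *
s=log();print(s["gripper_width"]*87)
b=imaging.capture("top");cv2.imwrite("pics/t14raw.png",b)
crop(b,365,215,425,260,13,"pics/t14.png")
```

```text
t 15.15 q [-10.02  19.72 -24.73  -0.13 -45.46 -73.96] p [ 0.4567 -0.2425  0.0902] R [[-0.995, -0.103, 0.002], [-0.103, 0.995, 0.001], [-0.002, 0.001, -1.0]] F [ 0.5  0.3 -0. ] M [ 0.05 -0.15 -0.01] g 0.713
62.01620948113174
```

View pics/t14.png

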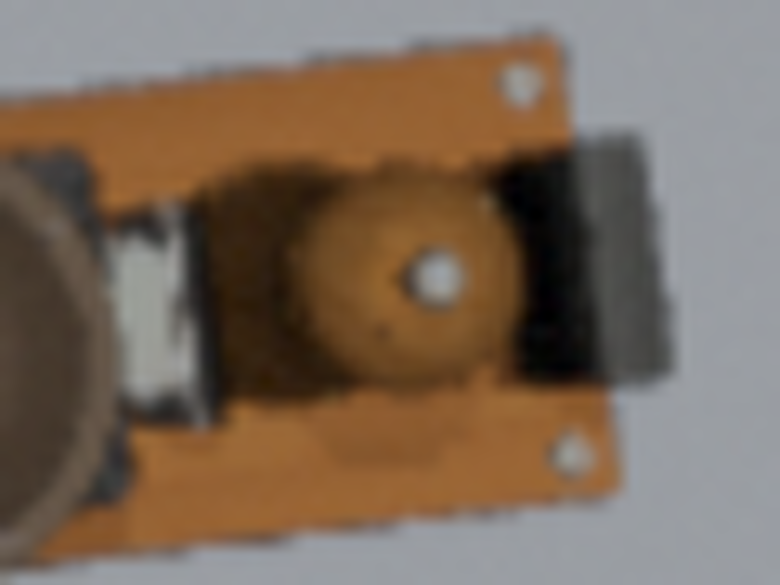

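Emit:
{"fn": "move_arm", "kwargs": {
  "motion": [0, 0, 0, 0, 0, 0, -0.3, 0, 0, 0, 0, 0, 0, -0.24, 0, 0, 0, 0, 0, 0, -0.18, 0, 0, 0, 0, 0, 0, -0.13, 0, 0, 0, 0, 0, 0, -0.08, 0, 0, 0, 0, 0, 0, -0.03, 0, 0, 0, 0, 0, 0, 0.02, 0, 0, 0, 0, 0, 0, 0.07, 0, 0, 0, 0, 0, 0, 0.12, 0, 0, 0, 0, 0, 0, 0.16, 0, 0, 0, 0, 0, 0, 0.16, 0, 0, 0, 0, 0, 0, 0.16]
}}

```text
time_s: 16.2
tcp_pos: [0.4567, -0.2429, 0.0902]
ee_rot: [[-0.995, -0.103, 0.002], [-0.103, 0.995, 0.001], [-0.002, 0.001, -1.0]]
wrist_force: [-0.2, -6.5, -2.0]
gripper_width: 0.452
```

Run:
```python
from h import *; from plan import *
s=log();print(s["gripper_width"]*87)
b=imaging.capture("top");cv2.imwrite("pics/t15raw.png",b)
crop(b,365,215,425,260,13,"pics/t15.png")
a=imaging.capture("side");cv2.imwrite("pics/s15raw.png",a)
crop(a,280,150,320,210,10,"pics/s15.png")
```

```text
t 16.2 q [-10.06  19.73 -24.72  -0.1  -45.44 -73.96] p [ 0.4567 -0.2429  0.0902] R [[-0.995, -0.103, 0.002], [-0.103, 0.995, 0.001], [-0.002, 0.001, -1.0]] F [-0.2 -6.5 -2. ] M [-1.15 -0.16 -0.03] g 0.452
39.34031711541296
```

View pics/t15.png

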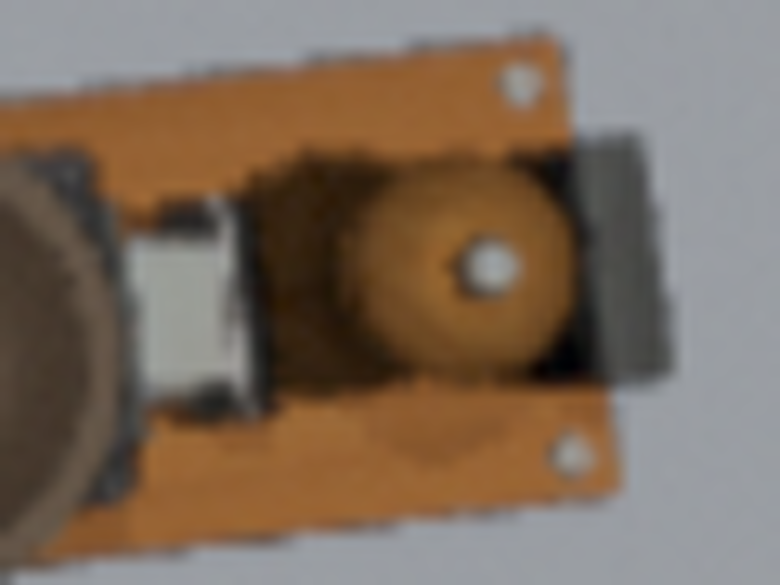

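View pics/s15.png

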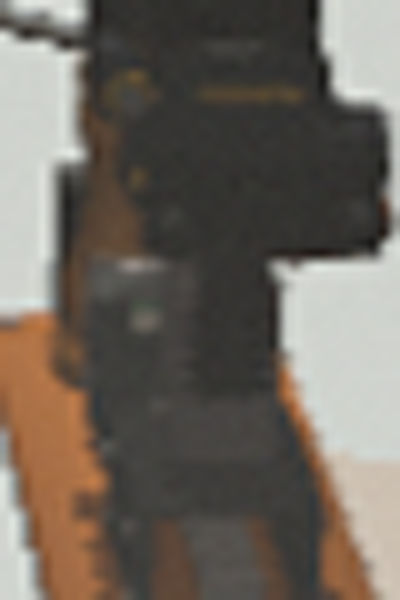

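Emit:
{"fn": "move_arm", "kwargs": {
  "motion": [0, 0, 0, 0, 0, 0, -0.5, 0, 0, 0, 0, 0, 0, -0.5, 0, 0, 0, 0, 0, 0, -0.5, 0, 0, 0, 0, 0, 0, -0.5, 0, 0, 0, 0, 0, 0, -0.5, 0, 0, 0, 0, 0, 0, -0.3, 0, 0, 0, 0, 0, 0, -0.24, 0, 0, 0, 0, 0, 0, -0.18, 0, 0, 0, 0, 0, 0, -0.13, 0, 0, 0, 0, 0, 0, -0.08, 0, 0, 0, 0, 0, 0, -0.03, 0, 0, 0, 0, 0, 0, 0.01, 0, 0, 0, 0, 0, 0, 0.04, 0, 0, 0, 0, 0, 0, 0.07, 0, 0, 0, 0, 0, 0, 0.1, 0, 0, 0, 0, 0, 0, 0.13, 0, 0, 0, 0, 0, 0, 0.16, 0, 0, 0, 0, 0, 0, 0.16]
}}

```text
time_s: 17.8
tcp_pos: [0.4568, -0.2429, 0.0902]
ee_rot: [[-0.995, -0.103, 0.002], [-0.103, 0.995, 0.001], [-0.002, 0.001, -1.0]]
wrist_force: [0.6, -3.5, -1.9]
gripper_width: 0.454
```

Run:
```python
from h import *; from plan import *
s=log();print(s["gripper_width"]*87)
b=imaging.capture("top");cv2.imwrite("pics/t16raw.png",b)
crop(b,365,215,425,260,13,"pics/t16.png")
a=imaging.capture("side");cv2.imwrite("pics/s16raw.png",a)
crop(a,280,165,310,195,18,"pics/s16.png")
```

```text
t 17.8 q [-10.06  19.74 -24.72  -0.11 -45.44 -73.96] p [ 0.4568 -0.2429  0.0902] R [[-0.995, -0.103, 0.002], [-0.103, 0.995, 0.001], [-0.002, 0.001, -1.0]] F [ 0.6 -3.5 -1.9] M [-0.55 -0.3  -0.07] g 0.454
39.50957905708154
```

View pics/t16.png

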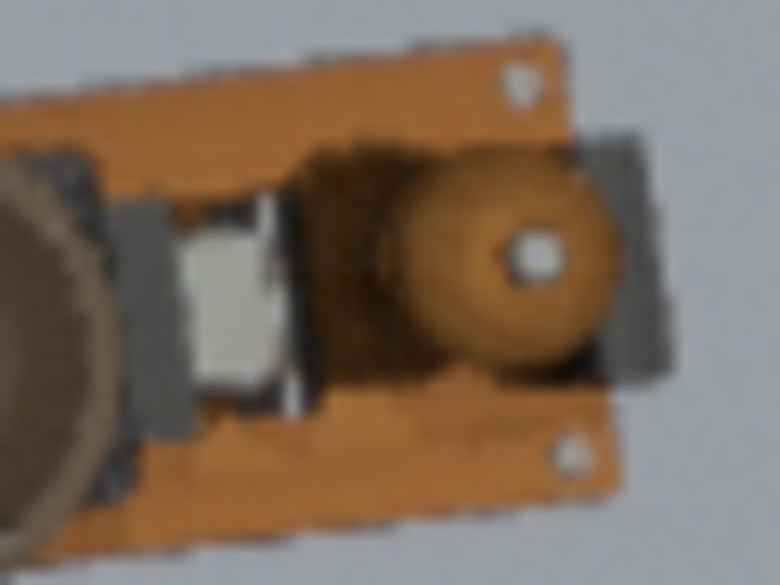

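View pics/s16.png

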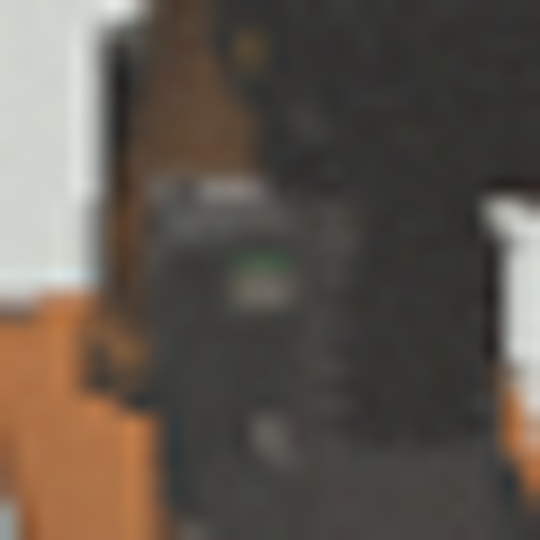

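Emit:
{"fn": "move_arm", "kwargs": {
  "motion": [0, 0, 0, 0, 0, 0, -0.5, 0, 0, 0, 0, 0, 0, -0.5, 0, 0, 0, 0, 0, 0, -0.5, 0, 0, 0, 0, 0, 0, -0.5, 0, 0, 0, 0, 0, 0, -0.5]
}}

```text
time_s: 18.32
tcp_pos: [0.4566, -0.2426, 0.0902]
ee_rot: [[-0.995, -0.103, 0.002], [-0.103, 0.995, 0.001], [-0.002, 0.001, -1.0]]
wrist_force: [-0.5, -0.4, 0.2]
gripper_width: 0.718
```

```bash
cat > look.py <<'E'
import sys
from h import *
n=sys.argv[1]
s=r.sense();print(round(s["time_s"],2),"w",round(s["gripper_width"]*87,1),"F",np.round(s["wrist_force"],1))
b=imaging.capture("top");cv2.imwrite(f"pics/t{n}raw.png",b);a=imaging.capture("side");cv2.imwrite(f"pics/s{n}raw.png",a)
A=cv2.resize(b[222:252,365:415],None,fx=13,fy=13,interpolation=cv2.INTER_CUBIC)
B=cv2.resize(a[165:195,280:310],None,fx=13,fy=13,interpolation=cv2.INTER_CUBIC)
I=np.hstack([A,B]);I=cv2.resize(I,None,fx=.75,fy=.75) if I.shape[1]>1040 else I
cv2.imwrite(f"pics/l{n}.png",cv2.resize(I,None,fx=800/I.shape[1],fy=800/I.shape[1]))
E
python3 look.py 17
```

```text
18.32 w 62.4 F [-0.5 -0.4  0.2]
```

View pics/l17.png

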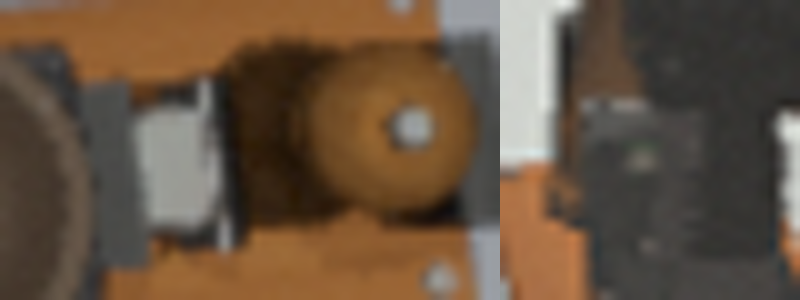

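Emit:
{"fn": "move_arm", "kwargs": {
  "motion": [0, 0, 0, 0, 0, 0, -0.3, 0, 0, 0, 0, 0, 0, -0.25, 0, 0, 0, 0, 0, 0, -0.2, 0, 0, 0, 0, 0, 0, -0.16, 0, 0, 0, 0, 0, 0, -0.12, 0, 0, 0, 0, 0, 0, -0.1, 0, 0, 0, 0, 0, 0, -0.1]
}}

```text
time_s: 19.0
tcp_pos: [0.4567, -0.2429, 0.0903]
ee_rot: [[-0.995, -0.103, 0.002], [-0.103, 0.995, 0.001], [-0.002, 0.001, -1.0]]
wrist_force: [0.2, -4.7, -2.1]
gripper_width: 0.557
```

```bash
python3 look.py 18
```

```text
19.0 w 48.5 F [ 0.2 -4.7 -2.1]
```

View pics/l18.png

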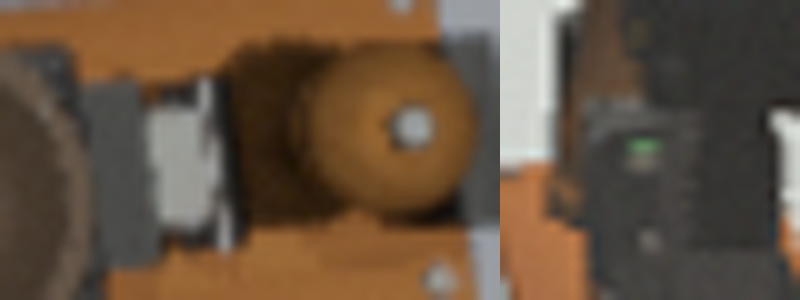

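Emit:
{"fn": "move_arm", "kwargs": {
  "motion": [0, 0, 0, 0, 0, 0, -0.09, 0, 0, 0, 0, 0, 0, -0.075, 0, 0, 0, 0, 0, 0, -0.06, 0, 0, 0, 0, 0, 0, -0.045, 0, 0, 0, 0, 0, 0, -0.03, 0, 0, 0, 0, 0, 0, -0.03]
}}

```text
time_s: 19.6
tcp_pos: [0.4567, -0.2429, 0.0904]
ee_rot: [[-0.995, -0.103, 0.002], [-0.103, 0.995, 0.001], [-0.002, 0.001, -1.0]]
wrist_force: [-0.4, -3.0, -1.2]
gripper_width: 0.523
```

```bash
python3 look.py 19
```

```text
19.6 w 45.5 F [-0.4 -3.  -1.2]
```

View pics/l19.png

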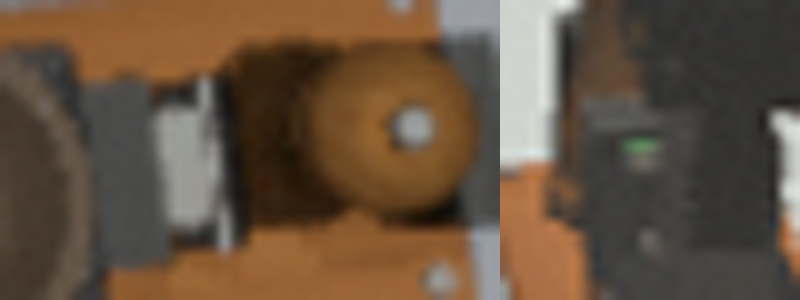

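Emit:
{"fn": "move_arm", "kwargs": {
  "motion": [0, 0, 0, 0, 0, 0, -0.02, 0, 0, 0, 0, 0, 0, -0.01, 0, 0, 0, 0, 0, 0, 0.01, 0, 0, 0, 0, 0, 0, 0.01, 0, 0, 0, 0, 0, 0, 0.01, 0, 0, 0, 0, 0, 0, 0.01, 0, 0, 0, 0, 0, 0, 0.01, 0, 0, 0, 0, 0, 0, 0.01]
}}

```text
time_s: 20.37
tcp_pos: [0.4567, -0.2429, 0.0903]
ee_rot: [[-0.995, -0.103, 0.002], [-0.103, 0.995, 0.001], [-0.002, 0.001, -1.0]]
wrist_force: [-0.4, -4.0, -1.3]
gripper_width: 0.506
```

```bash
python3 look.py 20
python3 - <<'E'
import cv2,numpy as np
# rubber/block profile along a row in clamp dir; compare t7-era (t8 hidden) t16,17,18,19,20
for n in(16,17,18,19,20):
    g=cv2.cvtColor(cv2.imread(f"pics/t{n}raw.png"),cv2.COLOR_BGR2GRAY).astype(float)
    p=g[236:240].mean(0)[372:394];print(n,p.round().astype(int))
E
```

```text
20.37 w 44.0 F [-0.4 -4.  -1.3]
16 [ 86  76  74  74  73  75  86 126 153 155 155 154 152 137 127  55  27  32
  35  34  30  26]
17 [ 86  76  72  75  74  78  98 146 155 155 154 154 151 132 126  54  25  33
  34  34  30  27]
18 [ 86  77  74  75  75  74  77  89 134 154 154 154 152 137 136  59  22  32
  35  34  30  26]
19 [ 86  77  72  75  74  74  74  76  93 138 154 154 152 141 139  62  26  30
  35  33  30  27]
20 [ 86  77  74  76  75  75  74  76  78 110 151 154 152 145 135  61  28  30
  35  34  32  27]
```

View pics/l20.png

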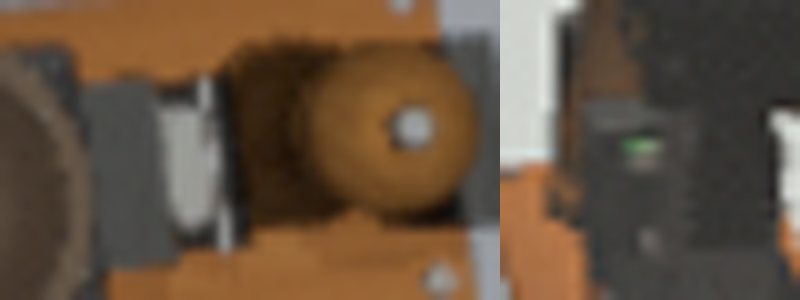

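Run:
```python
import cv2,numpy as np
g=cv2.cvtColor(cv2.imread("pics/top0.png"),cv2.COLOR_BGR2GRAY).astype(float)
for a,b in((238,242),(239,243)): print(g[a:b].mean(0)[358:382].round().astype(int))
```

```text
[ 77  76  76  77  80 108 153 157 157 157 156 156 147 137  64  40  90 109
 111 111 112 112 112 110]
[ 77  76  76  76  79 102 152 158 157 157 156 156 152 127  64  38  82 109
 112 112 113 112 112 111]
```

Run:
```python
from h import *
s=log();print(r.finish_job())
```

```text
t 20.47 q [-10.06  19.73 -24.72  -0.11 -45.46 -73.95] p [ 0.4567 -0.2429  0.0903] R [[-0.995, -0.103, 0.002], [-0.103, 0.995, 0.001], [-0.002, 0.001, -1.0]] F [ 0.4 -3.3 -1.4] M [-0.88 -0.2  -0.  ] g 0.498
the job is handed in; nothing more can be done
None
```

The mill stands clamped against the fixed jaw, and I handed the job in at 20.5 s while still squeezing the grip. I got no verdict back.

**What I did:** I picked the mill up lying down, turned it upright in the gripper and set it on the board with about 8 N of contact. Then I let go and pumped the grip: four full strokes, then a fifth stopped part-way.

**Last checks:**
- **Gauge:** the side picture showed green and no red. The top picture put the pad about 8.6 mm back, against the allowed 4.5 to 15.5 mm.
- **Mill:** it looked upright and touching the fixed jaw in the last pictures. I judged its tilt and the jaw contact by eye and did not measure them.
- **Fingers:** they were closed on the wings about 44 mm apart, with a wrist force of about 4 N.

**Disagreements and unchecked points:**
- **Tilt in the gripper:** the mill seemed to lean about 2° before I set it down. It stood straight after release.
- **Gripper still closing:** it shut by a further 0.7 mm or so between the last picture and hand-in. The pad may therefore be nearer 9 mm, which is still in the green.
- **Bystanders:** I did not take a final close look at them. No planned path went near them, and there was no sign of contact.

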